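Line up cells in a V-trough for a series string

ROBOT

A 6-joint arm with a two-finger parallel gripper is mounted at the origin on a cart in front of the work surface, level with it; the furniture and walls round the work are solid. World frame = base frame: x ahead of the robot, y to its left, z up, the work surface at z = 0. Lengths are in m, angles in rad, forces in N, time in s.
With the tool pointing down it reaches from about 0.225 to 0.875 m from the base axis. Payload 3.4 kg.
Tool frame: the origin (TCP) lies at the very end of the fingers, on their centre line; the grasp point (between the pads) lies 19 mm behind it; z points along the fingers, y is the direction in which the jaws open and shut (so a half turn about z gives the same grasp; the last joint's range is limited). The gripper opens to 85 mm and grips with 20 to 120 N. Pads are 22 mm wide; open, the fingers measure 114 mm over their backs; the gripper's body (76 mm by 85 mm) begins 54 mm behind the grasp point. The pads swing forward as they close: fully open they stand 13 mm farther back than shut.
Start: joints at [-1.236, 0.276, 1.505, -0, 1.361, -0.121], TCP at [0.253, -0.516, 0.231] pointing down, gripper open.
Joint ranges: [-2.89, 2.89], [-0.75, 2.08], [0.22, 2.7], [-1.18, 4.32], [0.11, 2.71], [-2.7, 2.7]. Speed limits (rad/s): [2.57, 2.57, 3.14, 3.14, 3.14, 3.14].

INTERFACE

Orientations are given as a unit quaternion [w, x, y, z].
In Python, from rig import get_state, get_image, calibration, sign_off gives the robot as it stands. The module is installed in compiled form; this text tells all that it offers.
- The arm moves only by the tool drive_tool, never from a script. Its argument "targets" is one flat list of numbers, 7 for each row, row after row: the turn, a rotation vector about the tool's x, y, z in degrees, then the shift along the tool's x, y, z in mm, then the opening, from 0 (shut) to 1 (fully open). In form: [wx, wy, wz, tx, ty, tz, fingers, wx, wy, wz, tx, ty, tz, fingers, ...]. A call has 1 to 12 rows; each row shifts and turns the commanded pose from where the row before left it, along the tool's axes as they then stand; what a row does not reach is not made up. A row lasts 1/8 s, in which the tool goes at most 62.5 mm and 10.7 degrees, less where a joint would pass 70% of its speed; a pose out of reach is approached as far as the arm can. A call is refused whole if a number of a shift passes 62.5 or a number of a turn 10.7, either way. A call with a gripper value outside its range is refused whole. The fingers move at their own pace and stop on an object; "grip_force" is the grip in N (left out, the last holds). Time passes only in rows, so rows that do not move let the fingers close. It gives the time, the measured TCP pose, the force and the opening at its end, in the units of the state.
- get_state(): the state, without advancing time (a new reading comes with each control period).
- get_image(name): name is "scene" or "top" or "wrist"; returns the picture (420x560x3 uint8, red, green, blue); there is no depth.
- calibration(name): a dict with "mtx" (3x3 intrinsics, pixels), "world_to_cam" (4x4, takes a point from world to camera coordinates); the wrist camera has in their place "hand_eye" (4x4, takes a point from camera to tool coordinates, whose origin is the TCP and whose axes are the flange's). Camera axes: x right, y down, z forward; pixel columns grow to the right and rows downward; lengths in m; the calibration is good to about 2 mm. A picture is of the moment at which its call begins: read the wrist's pose just before it. calibration takes no time and is no camera call.
- sign_off(): hands the job in, once; it reports no verdict.
The state is a dict: "clock": time; "qpos": joint angles; "qd": joint speeds; "effort": joint torques, N m; "position": TCP position; "ee_rot": TCP orientation; "contact_force": force on the tool from outside, world axes, zero at the start; "moment": the same for the moment, N m; "width": finger opening in m.
Only numpy, scipy, OpenCV 4.12 (cv2) and the standard library are available. Lean on these libraries where they do the work, as an engineer would, in place of code of your own. Each camera call takes 0.05 s, during which the arm holds its last target.

TASK

The three battery cells in the black carrier are to be joined as a series string, but one of them lies the wrong way round: take it out, turn it end for end and put it back, so that all three buttons point to the carrier's open mouth. Then pick up the carrier and tip it at the upper end of the aluminium V-trough, so that the cells slide down the fold and lie in one closed-up row against the end stop, every button towards the stop. Do not drop the cells from a height or throw them, stand the empty carrier level on the bench again, and leave the two bottles and the tin where they are.

Things in the scene. Friction and masses are not known exactly. Their poses are not given: they have to be found in the camera images.
- cell_a: battery cell, a smooth grey sleeved cylinder 32 mm in diameter and 70 mm long over all, 0.08 to 0.17 kg. Origin at its centre, x axis along the cell towards its positive end. That end has a 2 mm high button of 13 mm diameter and, behind it, a bare steel collar 9 mm long with a dark groove next to it; the other end is flat and sleeved. Which of the three places it has varies.
- cell_b: battery cell, a smooth grey sleeved cylinder 32 mm in diameter and 70 mm long over all, 0.08 to 0.17 kg. Origin at its centre, x axis along the cell towards its positive end. That end has a 2 mm high button of 13 mm diameter and, behind it, a bare steel collar 9 mm long with a dark groove next to it; the other end is flat and sleeved. Which of the three places it has varies.
- cell_c: battery cell, a smooth grey sleeved cylinder 32 mm in diameter and 70 mm long over all, 0.08 to 0.17 kg. Origin at its centre, x axis along the cell towards its positive end. That end has a 2 mm high button of 13 mm diameter and, behind it, a bare steel collar 9 mm long with a dark groove next to it; the other end is flat and sleeved. Which of the three places it has varies.
- cell_a_button (a point): centre of the button's face of cell_a, on the cell's axis 35 mm from its centre
- cell_b_button (a point): centre of the button's face of cell_b, on the cell's axis 35 mm from its centre
- cell_c_button (a point): centre of the button's face of cell_c, on the cell's axis 35 mm from its centre
- carrier: black open-topped cell carrier, a gutter 225 mm long, 40 mm wide over its walls, 28 mm high, 0.16 kg empty, loose. Origin at mid length and width, 14 mm above its underside; x along it to the open mouth (the other end is closed); z up. Three cells lie end to end in it, centres at x = -73, 0, +73 mm (3 mm between neighbours), axes 7 mm above the origin; 35 mm wide inside, floor slightly dished.
- carrier_grip (a point): point on the carrier at x = -36.5 mm, z = 0 (carrier's axes). Here, and likewise at x = +36.5, the 2.5 mm walls stand over a length of 39 mm, so the whole carrier can be gripped across its outside (40 mm). At each cell's place both walls are cut away over 34 mm, right down to the bench (only a 22 mm wide floor strip remains), so that fingers can take a cell across its middle.
- carrier_mouth (a point): mid point of the floor's edge at the open mouth, x = +111 mm, z = -9.5 mm in the carrier's frame; walls and floor are 40 mm wide there. The cells slide easily (friction 0.13 to 0.19): they stay put while the carrier is level, begin to run at 0.12 to 0.2 rad mouth-down, and all run out at 0.3 rad or more.
- trough: aluminium angle as a V-trough on a fixed grey stand (base 280 x 100 mm): 268 mm long, sloping at 0.42 rad, two 46 mm wide, 4 mm thick legs at 45 degrees either side of the fold, 65 mm wide at the top. Origin in the inner fold at the end stop's face, 48 mm above the bench; x up along the fold, z square to it up out of the V, y level. A cell lying in it has its axis 22.6 mm from the fold.
- trough_head (a point): upper end of the trough's inner fold, x = 268 mm in the trough's frame, about 157 mm above the bench; same axes as the trough. Cells put in here slide down by themselves to the end stop (a plate 60 mm wide, 44 mm high across the lower end). Three closed up against the stop have their centres at x = 35, 105 and 175 mm.
- wash_bottle: bystander: white plastic wash bottle with a bent spout, 62 x 93 mm, 159 mm high, loose, standing beside the trough's upper half on the robot's side. Origin at the centre of its underside.
- flux_bottle: bystander: white bottle with a thin dispensing needle on top, 48 mm in diameter, 132 mm high, loose, standing beside the trough's upper half on the far side. Origin at the centre of its underside. (Beyond it to the left, always at x 0.79, y 0.40 m, turned by 0.54 rad, stands a fixed storage box with a blue lid, 288 x 336 mm, 230 mm high: keep clear of it.)
- screw_tin: bystander: round flat tin, 57 mm in diameter, 35 mm high, loose, standing beside the carrier on the robot's side. Origin at the centre of its underside.
Mind the look-alikes: they are no part of the job. What is shaped like the cell_c but orange or red is not meant.

How it is judged:
On the way, in this order (a step that is already met when the one before it is completed fails the run):
1. the cell that lay the wrong way round lies in the carrier again with its button towards the mouth, let go (y of cell_c in the frame of carrier between -0.005 and 0.005 m and z of cell_c in the frame of carrier between 0.0021 and 0.0121 m and contact force between the fingers and cell_c below 0.1 N and linear speed of cell_c below 0.02 m/s and ((x of cell_c in the frame of carrier between -0.087 and -0.059 m and x of cell_c_button in the frame of carrier above -0.055 m) or (x of cell_c in the frame of carrier between -0.014 and 0.014 m and x of cell_c_button in the frame of carrier above 0.018 m) or (x of cell_c in the frame of carrier between 0.059 and 0.087 m and x of cell_c_button in the frame of carrier above 0.091 m))), for 0.2 s.
2. the carrier is tipped (by more than 0.15 rad) with its mouth within 150 mm of the trough's upper end (angle between carrier's own z axis and vertical above 0.15 rad and distance between carrier_mouth and trough_head below 0.15 m), for 0.2 s.
At the end, for the whole second after the job is handed in: Three cells at rest in the trough, axes within 5 mm and 0.08 rad of lying true on the fold, buttons towards the stop, row closed up against it (under 8 mm of gaps in all); carrier at rest on the bench, level within 0.06 rad, height within 5 mm (y of cell_a in the frame of trough between -0.005 and 0.005 m and z of cell_a in the frame of trough between 0.0176 and 0.0276 m and x of each of cell_a, cell_b, cell_c in the frame of trough below 0.183 m and angle between each of cell_a, cell_b, cell_c's own x axis and vertical above 1.8 rad and angle between the x axis of each of cell_a, cell_b, cell_c and the x axis of trough, either way round below 0.08 rad and linear speed of each of cell_a, cell_b, cell_c, carrier below 0.02 m/s and y of cell_b in the frame of trough between -0.005 and 0.005 m and z of cell_b in the frame of trough between 0.0176 and 0.0276 m and y of cell_c in the frame of trough between -0.005 and 0.005 m and z of cell_c in the frame of trough between 0.0176 and 0.0276 m and angle between carrier's own z axis and vertical below 0.06 rad and height (world z) of carrier between 0.009 and 0.019 m); the robot touches nothing.
It fails at once if the wash bottle is shifted more than 25 mm or tipped (distance of wash_bottle from where it was at the start of the episode above 0.025 m or angle between wash_bottle's own z axis and vertical above 0.35 rad).
It fails at once if the flux bottle is shifted more than 25 mm or tipped (distance of flux_bottle from where it was at the start of the episode above 0.025 m or angle between flux_bottle's own z axis and vertical above 0.35 rad).
It fails at once if the screw tin is shifted more than 25 mm or tipped (distance of screw_tin from where it was at the start of the episode above 0.025 m or angle between screw_tin's own z axis and vertical above 0.35 rad).
It fails at once if a cell is dropped from a height or flung (faster than 1.8 m/s) (linear speed of any of cell_a, cell_b, cell_c above 1.8 m/s).
It also fails if it takes over 67 s, if anything falls off the work surface, if the arm or the gripper's body presses on something with over 40 N, if the wrist force passes 120 N, or if a joint passes its speed limit or range.

## Working session

There is one attempt and no reset: what is moved stays moved. The work goes in short steps, Python scripts to look and compute and a tool call to move; the robot and the scene stay as the last step left them, time stands still between calls to the robot, and variables do not carry over. Pictures are saved under pics/ and viewed, and the job is handed in when it is done.

Besides the shell and the picture viewer there is one more tool, called as name(argument=value, ...), one argument or row to a line, values as JSON. drive_tool: Moves the arm, as the interface text tells. Its arguments: {"type":"object","properties":{"targets":{"type":"array"},"grip_force":{"type":"number"}},"required":["targets"]}

```bash
mkdir -p pics; python3 - <<'E'
from rig import *
import cv2, numpy as np
np.set_printoptions(precision=4,suppress=True)
print(get_state())
for n in ("scene","top","wrist"):
    im=get_image(n); cv2.imwrite(f"pics/{n}0.png",im[:,:,::-1])
    print(n,calibration(n))
E
```

```text
{'clock': 0.0, 'qpos': array([-1.236 ,  0.2766,  1.5061,  0.    ,  1.3607, -0.121 ]), 'qd': array([-0.0004,  0.    ,  0.0003,  0.0009,  0.0008,  0.0003]), 'effort': array([  0.0003, -41.6771, -24.5801,  -0.    ,   0.0108,  -0.    ]), 'position': array([ 0.2529, -0.5158,  0.2304]), 'ee_rot': array([-0.0009,  0.9741,  0.2259, -0.0001]), 'contact_force': array([0.3988, 1.0294, 0.4536]), 'moment': array([ 0.0372, -0.0182, -0.0087]), 'width': 0.08582988224306425}
scene {'mtx': array([[390.6063,   0.    , 274.8397],
       [  0.    , 390.6063, 207.8153],
       [  0.    ,   0.    ,   1.    ]]), 'world_to_cam': array([[-0.5346, -0.845 ,  0.0114,  0.3695],
       [-0.6301,  0.3895, -0.6717,  0.371 ],
       [ 0.5632, -0.3663, -0.7407,  0.8139],
       [ 0.    ,  0.    ,  0.    ,  1.    ]])}
top {'mtx': array([[483.0711,   0.    , 284.1983],
       [  0.    , 483.0711, 207.5343],
       [  0.    ,   0.    ,   1.    ]]), 'world_to_cam': array([[-0.0118, -0.9999, -0.0121,  0.122 ],
       [-0.9925,  0.0132, -0.1217,  0.5336],
       [ 0.1218,  0.0105, -0.9925,  1.3935],
       [ 0.    ,  0.    ,  0.    ,  1.    ]])}
wrist {'mtx': array([[329.7676,   0.    , 274.0386],
       [  0.    , 329.7676, 207.041 ],
       [  0.    ,   0.    ,   1.    ]]), 'hand_eye': array([[ 0.0005, -0.9657, -0.2595,  0.0657],
       [ 1.    ,  0.0003,  0.0008,  0.0003],
       [-0.0007, -0.2595,  0.9657, -0.1426],
       [ 0.    ,  0.    ,  0.    ,  1.    ]])}
```

View pics/scene0.png

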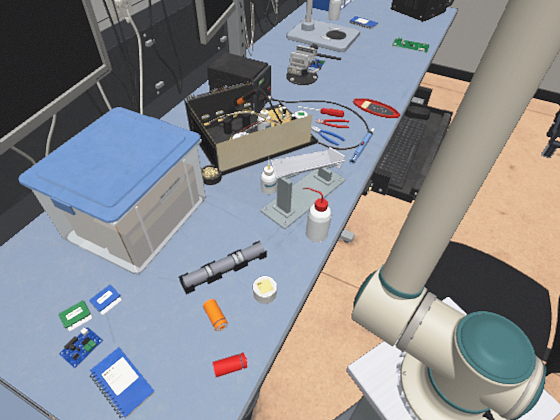

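View pics/top0.png

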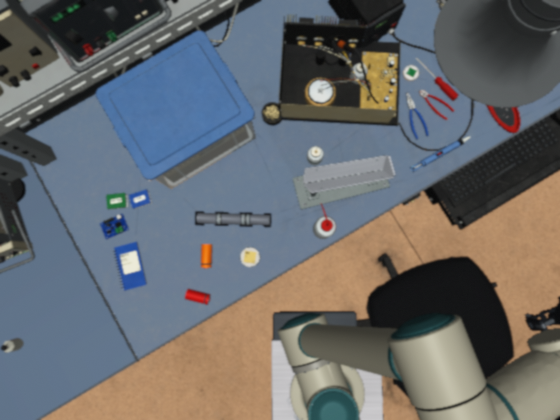

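View pics/wrist0.png

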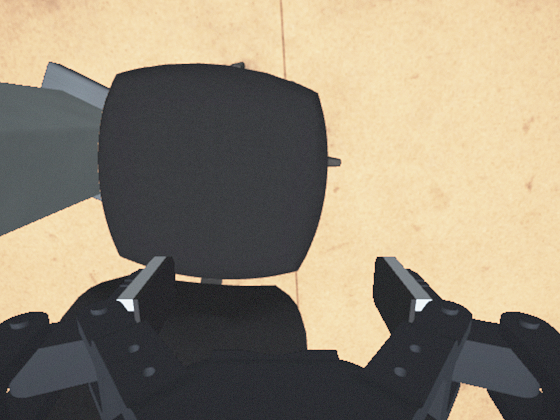

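Scene and top views show the carrier at about (233,219) in top, and the trough at about (300–395,160–205). The wash bottle is at (325,227), the flux bottle at (315,154), the tin at (250,257). Next I'll enlarge the crops.

```bash
python3 - <<'E'
import cv2, numpy as np
t=cv2.imread("pics/top0.png"); s=cv2.imread("pics/scene0.png")
a=cv2.resize(t[195:275,185:285],None,fx=7.5,fy=7.5,interpolation=cv2.INTER_CUBIC)
b=cv2.resize(t[135:245,285:405],None,fx=5.4,fy=5.4,interpolation=cv2.INTER_CUBIC)
c=cv2.resize(s[140:300,170:370],None,fx=3.7,fy=3.7,interpolation=cv2.INTER_CUBIC)
for n,i in zip("abc",(a,b,c)): cv2.imwrite(f"pics/crop_{n}.png",i); print(i.shape)
E
```

```text
(600, 750, 3)
(594, 648, 3)
(592, 740, 3)
```

View pics/crop_a.png

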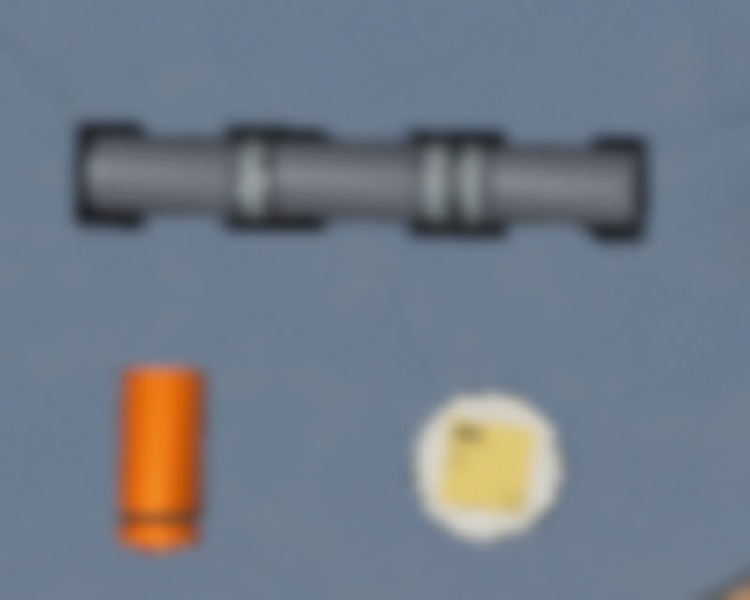

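View pics/crop_b.png

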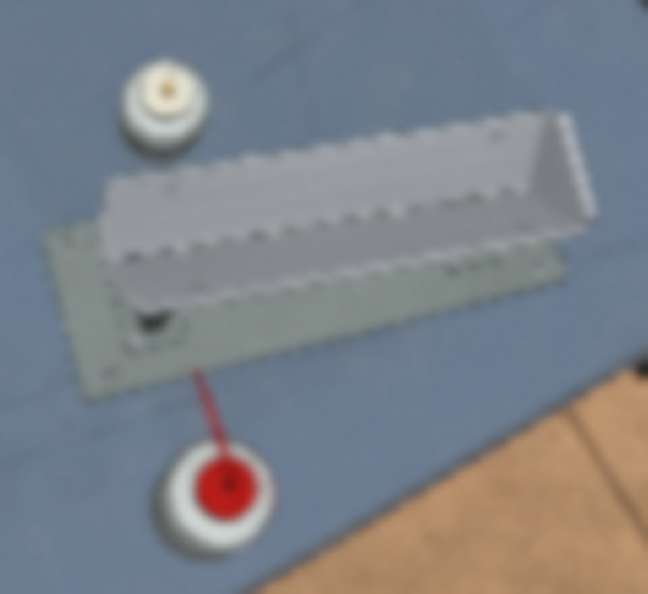

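View pics/crop_c.png

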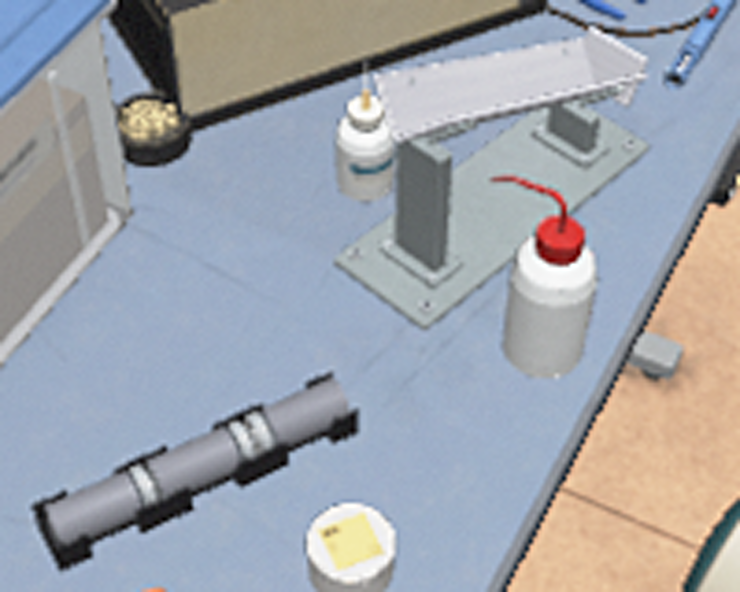

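```bash
cat > h.py <<'E'
from rig import *
import cv2, numpy as np
from scipy.spatial.transform import Rotation as Ro
np.set_printoptions(precision=4,suppress=True)
def camT(name,st=None):
    c=calibration(name)
    if name=="wrist":
        T=np.eye(4); q=st["ee_rot"]; T[:3,:3]=Ro.from_quat([q[1],q[2],q[3],q[0]]).as_matrix(); T[:3,3]=st["position"]
        return c["mtx"],T@c["hand_eye"]
    return c["mtx"],np.linalg.inv(c["world_to_cam"])
def ray(name,uv,st=None):
    K,T=camT(name,st); d=T[:3,:3]@np.linalg.solve(K,np.array([uv[0],uv[1],1.])); return T[:3,3],d/np.linalg.norm(d)
def onz(name,uv,z,st=None):
    o,d=ray(name,uv,st); return o+d*(z-o[2])/d[2]
def tri(rs):
    A=np.zeros((3,3));b=np.zeros(3)
    for o,d in rs: P=np.eye(3)-np.outer(d,d);A+=P;b+=P@o
    x=np.linalg.solve(A,b); return x,[np.linalg.norm((np.eye(3)-np.outer(d,d))@(x-o)) for o,d in rs]
def proj(name,p,st=None):
    K,T=camT(name,st); q=np.linalg.inv(T)@np.append(p,1); u=K@q[:3]; return u[:2]/u[2]
def grab(name,tag):
    st=get_state(); im=get_image(name)[:,:,::-1].copy(); cv2.imwrite(f"pics/{tag}.png",im)
    import pickle; pickle.dump(st,open(f"pics/{tag}.pkl","wb")); return st,im
def load(tag):
    import pickle; return pickle.load(open(f"pics/{tag}.pkl","rb")),cv2.imread(f"pics/{tag}.png")
E
python3 - <<'E'
from h import *
t=cv2.imread("pics/top0.png")
g=t.astype(int)
# carrier: dark or grey vs blue bench: low saturation
hsv=cv2.cvtColor(t,cv2.COLOR_BGR2HSV)
roi=np.zeros(t.shape[:2],bool); roi[205:232,185:285]=1
m=(((hsv[:,:,1]<60)|(hsv[:,:,2]<90))&roi).astype(np.uint8)
c=max(cv2.findContours(m,0,2)[0],key=cv2.contourArea); r=cv2.minAreaRect(c); print(r)
bx=cv2.boxPoints(r); P=[onz("top",p,0.02) for p in bx]; print(np.array(P)); print([np.linalg.norm(P[i]-P[i-1]) for i in range(4)], np.mean(P,0))
# tin
roi[:]=0; roi[240:275,235:268]=1
m=((~((hsv[:,:,0]>95)&(hsv[:,:,0]<125)&(hsv[:,:,1]>60)))&roi).astype(np.uint8)
c=max(cv2.findContours(m,0,2)[0],key=cv2.contourArea); (x,y),rr=cv2.minEnclosingCircle(c); print("tin",onz("top",(x,y),0.03),rr)
# trough from crop_b: corners (u,v)=crop/5.4+(285,135)
f=lambda a,b:(a/5.4+285-.4,b/5.4+135-.4)
for n,p in dict(headfar=(105,180),headnear=(150,308),headfold=(122,260),stopfar=(565,115),stopnear=(594,215),stopfold=(533,188)).items(): print(n,f(*p),[onz("top",f(*p),z)[:2] for z in (0.157,0.187,0.05,.08)])
print("flux",onz("top",f(165,90),.125),"wash",onz("top",f(225,488),.12), onz("top",f(197,372),.15))
E
```

```text
((232.76202392578125, 221.29159545898438), (76.22332763671875, 19.54514503479004), 2.353296995162964)
[[0.4745 0.3834 0.02  ]
 [0.5329 0.3816 0.02  ]
 [0.5205 0.1542 0.02  ]
 [0.4624 0.1571 0.02  ]]
[np.float64(0.2266323373607957), np.float64(0.05843598139946457), np.float64(0.22775329417585613), np.float64(0.05826210860098696)] [0.4976 0.2691 0.02  ]
tin [0.391  0.2186 0.03  ] 15.435449600219727
headfar (304.0444444444445, 167.9333333333333) [array([0.6278, 0.0587]), array([0.6216, 0.0596]), array([0.6498, 0.0552]), array([0.6436, 0.0562])]
headnear (312.3777777777778, 191.63703703703703) [array([0.5622, 0.0372]), array([0.5575, 0.0387]), array([0.5788, 0.032 ]), array([0.5742, 0.0335])]
headfold (307.19259259259263, 182.74814814814815) [array([0.5868, 0.0508]), array([0.5815, 0.052 ]), array([0.6054, 0.0467]), array([0.6002, 0.0479])]
stopfar (389.22962962962964, 155.8962962962963) [array([ 0.6578, -0.1738]), array([ 0.6509, -0.1675]), array([ 0.6823, -0.1965]), array([ 0.6755, -0.1901])]
stopnear (394.6, 174.4148148148148) [array([ 0.6064, -0.1864]), array([ 0.6007, -0.1797]), array([ 0.6266, -0.2101]), array([ 0.621 , -0.2035])]
stopfold (383.3037037037037, 169.4148148148148) [array([ 0.6206, -0.1563]), array([ 0.6146, -0.1504]), array([ 0.642 , -0.1776]), array([ 0.636 , -0.1716])]
flux [0.6814 0.0257 0.125 ] wash [ 0.4745 -0.0011  0.12  ] [0.5305 0.0139 0.15  ]
```

```bash
cat >> h.py <<'E'
def Rq(q): return Ro.from_quat([q[1],q[2],q[3],q[0]])
def down(yaw,tilt=0):
    # tool x at yaw (deg) horizontal, z down; tilt = then turn about tool y (deg)
    a=np.deg2rad(yaw); X=np.array([np.cos(a),np.sin(a),0]); Z=np.array([0,0,-1.]); Y=np.cross(Z,X)
    return Ro.from_matrix(np.c_[X,Y,Z])*Ro.from_rotvec([0,np.deg2rad(tilt),0])
def plan(p0,R0,p1,R1,n,prevaxes=True):
    p0=np.array(p0,float);p1=np.array(p1,float)
    rv=(R0.inv()*R1).as_rotvec()/n; R=R0; p=p0.copy()
    out=[]
    for k in range(n):
        w=np.round(np.rad2deg(rv),2)
        ax=R if prevaxes else R*Ro.from_rotvec(np.deg2rad(w))
        d=np.round(ax.inv().apply(p0+(p1-p0)*(k+1)/n-p)*1000,1)
        p=p+ax.apply(d/1000); R=R*Ro.from_rotvec(np.deg2rad(w)); out.append([*w,*d])
        print(", ".join(f"{v:g}" for v in [*w,*d])+",", "|d|=%.1f"%np.linalg.norm(d) if np.linalg.norm(d)>62 else "")
    print("end",p,np.rad2deg((R.inv()*R1).as_rotvec()))
    return p,R
E
python3 - <<'E'
from h import *
s=get_state(); plan(s["position"],Rq(s["ee_rot"]),[.57,.05,.42],down(87),12)
E
```

```text
-0.01, -0, -5.07, 44.5, -30.7, -15.7, 
-0.01, -0, -5.07, 47, -26.7, -15.8, 
-0.01, -0, -5.07, 49.2, -22.5, -15.7, 
-0.01, -0, -5.07, 51, -17.9, -15.7, 
-0.01, -0, -5.07, 52.4, -13.4, -15.8, 
-0.01, -0, -5.07, 53.3, -8.8, -15.7, 
-0.01, -0, -5.07, 54, -3.9, -15.8, 
-0.01, -0, -5.07, 54, 0.8, -15.7, 
-0.01, -0, -5.07, 53.8, 5.6, -15.8, 
-0.01, -0, -5.07, 53.1, 10.3, -15.7, 
-0.01, -0, -5.07, 51.9, 15, -15.8, 
-0.01, -0, -5.07, 50.5, 19.5, -15.7, 
end [0.57 0.05 0.42] [ 0.0672 -0.0216 -0.0477]
```

drive_tool(
  targets=[0, 0, -5, 44, -31, -16, 1, 0, 0, -5, 47, -27, -16, 1, 0, 0, -5, 49, -22, -16, 1, 0, 0, -5, 51, -18, -16, 1, 0, 0, -5, 52, -13, -16, 1, 0, 0, -5, 53, -9, -16, 1, 0, 0, -5, 54, -4, -16, 1, 0, 0, -5, 54, 1, -16, 1, 0, 0, -5, 54, 6, -16, 1, 0, 0, -5, 53, 10, -16, 1, 0, 0, -5, 52, 15, -15, 1, 0, 0, -6, 50, 19, -15, 1],
)

```text
clock: 1.65
position: [0.5732, 0.0481, 0.4215]
ee_rot: [0.0, 0.723, 0.69, -0.0]
contact_force: [0.6, 0.1, -0.1]
width: 0.0854
```

```bash
python3 - <<'E'
from h import *
s=get_state(); print(s)
s,_=grab("wrist","w1")
print(s["position"],s["ee_rot"],s["qd"])
E
```

```text
{'clock': 1.65, 'qpos': array([-0.0369,  0.2361,  1.1051, -0.0004,  1.8005,  0.0099]), 'qd': array([ 0.6925,  0.3966, -0.7988, -0.0056,  0.4018, -0.1415]), 'effort': array([ -1.8966, -44.1454, -23.9625,   0.2088,  -0.0637,   0.1532]), 'position': array([0.5732, 0.0481, 0.4215]), 'ee_rot': array([ 0.0001,  0.7235,  0.6903, -0.0002]), 'contact_force': array([ 0.6446,  0.0853, -0.147 ]), 'moment': array([ 0.0367, -0.0536, -0.0206]), 'width': 0.08541574361147868}
[0.5732 0.0481 0.4215] [ 0.0001  0.7235  0.6903 -0.0002] [ 0.6925  0.3966 -0.7988 -0.0056  0.4018 -0.1415]
```

View pics/w1.png

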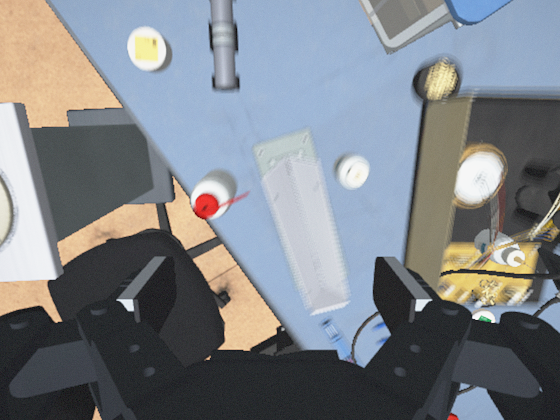

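```bash
python3 - <<'E'
from h import *
get_image("wrist"); 
s,im=grab("wrist","w2")
print(s["clock"],s["position"],s["ee_rot"],s["qd"],s["qpos"])
cv2.imwrite("pics/w2c.png",cv2.resize(im[120:330,180:390],None,fx=2.85,fy=2.85,interpolation=cv2.INTER_CUBIC))
E
```

```text
1.75 [0.5751 0.051  0.4214] [-0.0001  0.7222  0.6917  0.0017] [-0.0582 -0.027   0.0695 -0.0765  0.0147  0.0087] [-0.0337  0.238   1.1028  0.0027  1.7986  0.0102]
```

View pics/w2c.png

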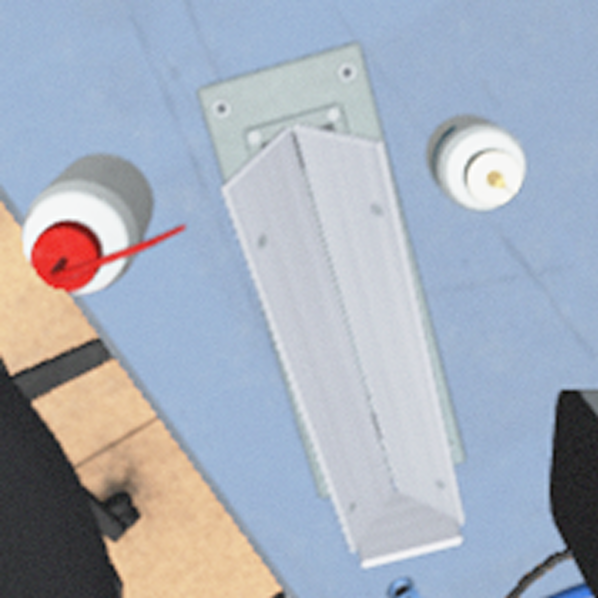

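```bash
python3 - <<'E'
from h import *
s,_=load("w2")
f=lambda a,b:(180+(a+.5)/2.85-.5,120+(b+.5)/2.85-.5)
H=onz("wrist",f(297,128),.157,s); print("head",H)
S=onz("wrist",f(395,492),.048,s); print("stopfold",S)
d=S-H; print("len",np.linalg.norm(d),"horiz",np.hypot(*d[:2]),"yaw",np.rad2deg(np.arctan2(d[1],d[0])))
zt=.157+.0325*np.cos(.42)
A=onz("wrist",f(223,187),zt,s);B=onz("wrist",f(382,143),zt,s); print("tops",A,B,np.linalg.norm(A-B),(A+B)/2, np.rad2deg(np.arctan2(*(B-A)[1::-1])))
# expected tops mid = head + .0325*sin(.42) downslope
print("exp mid", H[:2]+.0325*np.sin(.42)*d[:2]/np.hypot(*d[:2]))
zs=.048+.044*np.cos(.42)
C=onz("wrist",f(360,563),zs,s);D=onz("wrist",f(462,540),zs,s);print("stoptop",C,D,np.linalg.norm(C-D),(C+D)/2)
print("wash spout tip",onz("wrist",f(183,228),.15,s),"cap",onz("wrist",f(65,255),.125,s),"flux",onz("wrist",f(495,180),.13,s))
# cross check with top camera
for n,p,uv in (("H",H,(307.2,182.7)),("A",A,(312.4,191.6)),("B",B,(304.,167.9)),("S",S,(383.3,169.4))): print(n,proj("top",p),uv)
print("tri head",tri([ray("wrist",f(297,128),s),ray("top",(307.2,182.7))]))
E
```

```text
head [0.5887 0.0612 0.157 ]
stopfold [ 0.6435 -0.1783  0.048 ]
len 0.2687484393577382 horiz 0.2456516306830058 yaw -77.09690463905798
tops [0.5568 0.0423 0.1867] [0.6219 0.0576 0.1867] 0.06688492020412441 [0.5894 0.05   0.1867] 13.199420555538907
exp mid [0.5916 0.0482]
stoptop [ 0.6179 -0.2     0.0882] [ 0.6764 -0.1876  0.0882] 0.05980970791985426 [ 0.6472 -0.1938  0.0882]
wash spout tip [0.5356 0.0171 0.15  ] cap [0.4751 0.0002 0.125 ] flux [0.6813 0.0292 0.13  ]
H [303.3699 182.1132] (307.2, 182.7)
A [311.0015 191.9381] (312.4, 191.6)
B [304.8001 167.8076] (304.0, 167.9)
S [383.3963 169.0588] (383.3, 169.4)
tri head (array([0.5918, 0.0525, 0.1166]), [np.float64(0.0038381885189239947), np.float64(0.0038381885189240033)])
```

```bash
python3 - <<'E'
from h import *
s=get_state(); plan(s["position"],Rq(s["ee_rot"]),[.50,.306,.20],down(87),7)
E
```

```text
-0, -0, 0.05, 36.2, -12.2, 31.6, 
-0, -0, 0.05, 36.3, -12.3, 31.5, 
-0, -0, 0.05, 36.2, -12.3, 31.6, 
-0, -0, 0.05, 36.2, -12.3, 31.5, 
-0, -0, 0.05, 36.1, -12.3, 31.6, 
-0, -0, 0.05, 36.2, -12.4, 31.5, 
-0, -0, 0.05, 36.2, -12.4, 31.6, 
end [0.5   0.306 0.2  ] [-0.0077 -0.0069 -0.0237]
```

drive_tool(
  targets=[0, 0, 0, 42, -14, 37, 1, 0, 0, 0, 42, -14, 37, 1, 0, 0, 0, 42, -14, 37, 1, 0, 0, 0, 42, -15, 37, 1, 0, 0, 0, 43, -14, 37, 1, 0, 0, 0, 43, -15, 36, 1, 0, 0, 0, 0, 0, 0, 1],
)

```text
clock: 2.68
position: [0.4961, 0.3046, 0.1966]
ee_rot: [-0.001, 0.724, 0.69, -0.004]
contact_force: [-0.1, -0.7, 1.1]
width: 0.0854
```

```bash
python3 - <<'E'
from h import *
s,im=grab("wrist","w3")
print(s["clock"],s["position"],s["ee_rot"],s["qd"],s["qpos"])
E
```

```text
2.675 [0.4961 0.3046 0.1966] [-0.0015  0.7239  0.6899 -0.0038] [-0.0453 -0.0342 -0.0624 -0.0451  0.0217 -0.0201] [0.431  0.3119 1.5405 0.0003 1.2974 0.479 ]
```

View pics/w3.png

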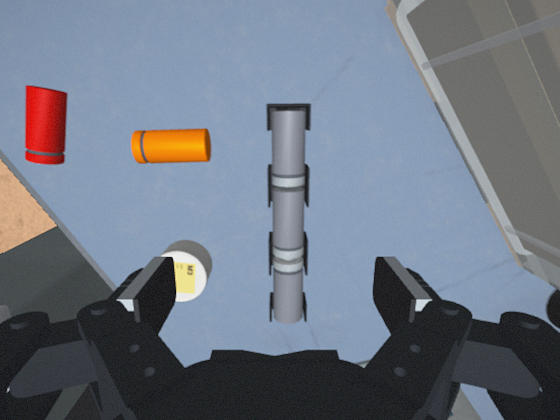

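```bash
python3 - <<'E'
from h import *
s,im=load("w3")
hsv=cv2.cvtColor(im,cv2.COLOR_BGR2HSV)
m=np.zeros(im.shape[:2],np.uint8)
m[95:330,255:325]=((hsv[95:330,255:325,1]<70)|(hsv[95:330,255:325,2]<80))
dk=(hsv[:,:,2]<70)
for v in list(range(100,125,4))+list(range(160,215,5))+list(range(225,280,5))+list(range(290,330,4)):
    xs=np.where(dk[v,255:325])[0]+255
    if len(xs): print(v,xs.min(),xs.max(), "w %.1f"%(1000*np.linalg.norm(onz("wrist",(xs.max()+.5,v),.028,s)-onz("wrist",(xs.min()-.5,v),.028,s))),onz("wrist",((xs.min()+xs.max())/2,v),.028,s)[:2])
c=max(cv2.findContours(m,0,2)[0],key=cv2.contourArea); r=cv2.minAreaRect(c);print(r)
# cell axis midline
mid=[]
for v in list(range(130,160,3))+list(range(212,228,3))+list(range(278,288,3)):
    xs=np.where(m[v])[0]; mid.append(onz("wrist",(xs.mean(),v),.03,s)[:2])
mid=np.array(mid); k=np.polyfit(mid[:,1],mid[:,0],1); print("axis x=",k, "yaw",np.rad2deg(np.arctan2(1,k[0])))
cv2.imwrite("pics/w3c.png",cv2.resize(im[95:335,230:350],None,fx=2.5,fy=2.5,interpolation=cv2.INTER_CUBIC))
E
```

```text
104 268 309 w 37.8 [0.5119 0.381 ]
108 268 309 w 37.9 [0.5118 0.3775]
112 268 309 w 38.0 [0.5116 0.3741]
116 268 308 w 37.2 [0.5111 0.3706]
120 268 308 w 37.4 [0.5109 0.3671]
124 268 309 w 38.4 [0.5113 0.3635]
165 269 306 w 35.9 [0.509  0.3261]
170 269 307 w 37.0 [0.5093 0.3213]
175 269 307 w 37.1 [0.5091 0.3165]
180 268 307 w 38.2 [0.5084 0.3117]
185 269 307 w 37.4 [0.5087 0.3068]
190 269 307 w 37.6 [0.5086 0.3019]
195 269 307 w 37.7 [0.5084 0.297 ]
200 269 307 w 37.9 [0.5082 0.292 ]
205 269 307 w 38.0 [0.508 0.287]
235 270 305 w 36.0 [0.5064 0.256 ]
240 269 306 w 38.2 [0.5062 0.2506]
245 270 306 w 37.3 [0.5065 0.2452]
250 270 306 w 37.5 [0.5063 0.2398]
255 270 306 w 37.6 [0.5061 0.2344]
260 270 306 w 37.8 [0.5059 0.2288]
265 270 306 w 38.0 [0.5057 0.2233]
270 270 306 w 38.1 [0.5055 0.2177]
294 271 303 w 34.7 [0.5034 0.1901]
298 270 304 w 37.0 [0.5032 0.1854]
302 270 305 w 38.2 [0.5036 0.1806]
306 270 305 w 38.3 [0.5034 0.1758]
310 270 305 w 38.4 [0.5032 0.171 ]
314 270 305 w 38.6 [0.5031 0.1662]
318 270 305 w 38.7 [0.5029 0.1613]
((289.5, 212.0), (234.0, 69.0), 90.0)
axis x= [0.0357 0.4991] yaw 87.9574332060211
```

View pics/w3c.png

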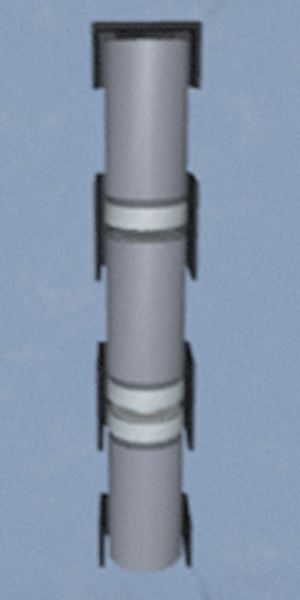

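```bash
python3 - <<'E'
from h import *
s=get_state(); print(s["position"],s["ee_rot"]);p,R=plan(s["position"],Rq(s["ee_rot"]),[.5087,.3055,.06],down(87.8),3)
plan(p,R,[.5087,.3055,.001],down(87.8),2)
E
```

```text
[0.498  0.3037 0.1986] [-0.0002  0.7243  0.6895 -0.0022]
-0.06, 0.06, -0.21, 0.9, 3.7, 46.2, 
-0.06, 0.06, -0.21, 0.9, 3.6, 46.2, 
-0.06, 0.06, -0.21, 0.8, 3.6, 46.1, 
end [0.5087 0.3055 0.06  ] [-0.0113 -0.0106  0.0077]
-0.01, -0.01, 0, -0, -0, 29.5, 
-0.01, -0.01, 0, -0, -0, 29.5, 
end [0.5087 0.3055 0.001 ] [0.0087 0.0094 0.0077]
```

drive_tool(
  targets=[0, 0, -0.6, 1, 4, 46, 1, 0, 0, 0, 1, 3, 46, 1, 0, 0, 0, 1, 3, 46, 1, 0, 0, 0, 0, 0, 0, 1, 0, 0, 0, 0, 0, 0, 1],
)

```text
clock: 3.35
position: [0.5116, 0.3065, 0.0644]
ee_rot: [0.001, 0.722, 0.692, 0.002]
contact_force: [0.4, 0.2, 0.1]
width: 0.0852
```

```bash
python3 - <<'E'
from h import *
s,im=grab("wrist","w4"); print(s["position"],s["ee_rot"],s["clock"],s["qd"])
print("grip in tool:", Rq(s["ee_rot"]).inv().apply(np.array([.5087,.3055,.001])-s["position"])*1000, "yaw",np.rad2deg(2*np.arctan2(s["ee_rot"][2],s["ee_rot"][1])))
for p in ([.5087,.3055,.028],):
    for dx in (-.02,.02): print(proj("wrist",np.array(p)+[dx,0,0],s))
E
```

```text
[0.5116 0.3065 0.0644] [0.0008 0.7216 0.6924 0.0015] 3.35 [ 0.0099 -0.0178 -0.0162  0.0039 -0.0061  0.0018]
grip in tool: [-1.2377 -3.0111 63.4366] yaw 87.63381325606495
[233.6199 238.9751]
[302.9253 236.2377]
```

View pics/w4.png

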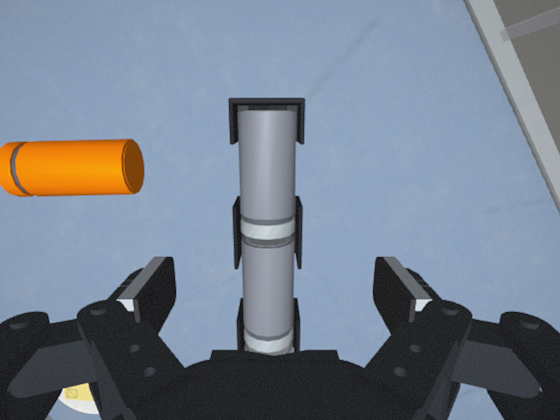

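drive_tool(
  targets=[0, 0, 0, -1, -3, 32, 1, 0, 0, 0, 0, 0, 25, 1, 0, 0, 0, 0, 0, 6, 1, 0, 0, 0, 0, 0, 0, 1, 0, 0, 0, 0, 0, 0, 0.4, 0, 0, 0, 0, 0, 0, 0.2, 0, 0, 0, 0, 0, 0, 0.1, 0, 0, 0, 0, 0, 0, 0.1],
  grip_force=70,
)

```text
clock: 4.4
position: [0.5073, 0.3064, 0.0002]
ee_rot: [0.0, 0.721, 0.693, 0.001]
contact_force: [-0.4, 0.6, 6.6]
width: 0.0387
```

```bash
python3 - <<'E'
from h import *
s=get_state(); print(s["contact_force"],s["width"])
plan(s["position"]+[0,0,.008],Rq(s["ee_rot"]),[.54,.30,.008],down(69.7),5)
E
```

```text
[-0.4153  0.5983  6.5665] 0.03871581622968486
0.02, -0.01, 3.6, -1, 6.6, 0, 
0.02, -0.01, 3.6, -0.6, 6.6, 0.1, 
0.02, -0.01, 3.6, -0.2, 6.7, 0, 
0.02, -0.01, 3.6, 0.2, 6.7, 0.1, 
0.02, -0.01, 3.6, 0.6, 6.6, 0, 
end [0.54  0.3   0.008] [-0.017   0.0012  0.0183]
```

drive_tool(
  targets=[0, 0, 0, 0, 0, -4, 0.1, 0, 0, 0, 0, 0, -4, 0.1, 0, 0, 3.6, -1, 6.6, 0, 0.1, 0, 0, 3.6, -0.6, 6.6, 0, 0.1, 0, 0, 3.6, 0, 6.6, 0, 0.1, 0, 0, 3.6, 0, 6.6, 0, 0.1, 0, 0, 3.6, 0.6, 6.6, 0, 0.1, 0, 0, 0, 0, 0, 0, 0.1],
)

```text
clock: 5.4
position: [0.5392, 0.2995, 0.0067]
ee_rot: [-0.0, 0.82, 0.572, -0.0]
contact_force: [-0.0, 0.1, -5.6]
width: 0.039
```

```bash
python3 - <<'E'
from h import *
s,im=grab("wrist","w5"); print(s["position"],s["ee_rot"],s["clock"],s["contact_force"],s["moment"],s["qpos"])
E
```

```text
[0.5392 0.2995 0.0067] [-0.      0.8205  0.5717 -0.0003] 5.4 [-0.0024  0.0982 -5.6103] [ 0.1614 -0.0854 -0.0296] [ 0.3943  0.5326  1.7055 -0.0001  0.9041  0.7481]
```

View pics/w5.png

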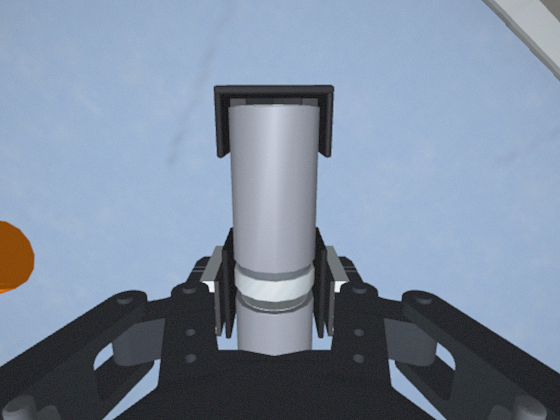

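drive_tool(
  targets=[0, 0, 0, 0, 0, 4, 0.1, 0, 0, 0, 0, 0, 3, 0.1, 0, 0, 0, 0, 0, 0, 0.5, 0, 0, 0, 0, 0, 0, 1, 0, 0, 0, 0, 0, -2, 1, 0, 0, 0, -30, 0, -3, 1, 0, 0, 0, -40, 0, 0, 1, 0, 0, 0, -39.5, 0, 0, 1, 0, 0, 0, 0, 0, 3, 1, 0, 0, 0, 0, 0, 0, 1],
)

```text
clock: 6.7
position: [0.5021, 0.1974, 0.0026]
ee_rot: [0.0, 0.821, 0.571, 0.001]
contact_force: [0.7, 0.3, -0.5]
width: 0.0852
```

```bash
python3 - <<'E'
from h import *
s,im=grab("wrist","w6"); print(s["position"],s["ee_rot"],s["clock"],s["contact_force"],s["width"],s["qpos"])
E
```

```text
[0.5021 0.1974 0.0026] [0.0002 0.8207 0.5713 0.0008] 6.7 [ 0.6773  0.2927 -0.4678] 0.08518092332003833 [0.2454 0.4506 1.8905 0.0003 0.7989 0.5998]
```

View pics/w6.png

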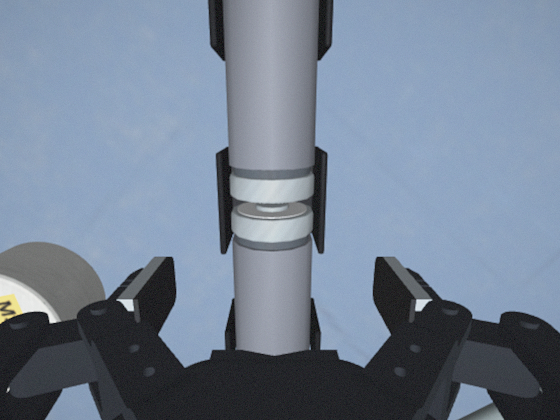

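drive_tool(
  targets=[0, 0, 0, 0, 0, 0, 0.4, 0, 0, 0, 0, 0, 0, 0.2, 0, 0, 0, 0, 0, 0, 0.1, 0, 0, 0, 0, 0, 0, 0.1, 0, 0, 0, 0, 0, -15, 0.1, 0, 0, 0, 0, 0, -30, 0.1, 0, 0, 0, 0, 0, -40, 0.1, 0, 0, 0, 0, 0, 0, 0.1],
  grip_force=50,
)

```text
clock: 7.75
position: [0.5038, 0.1976, 0.091]
ee_rot: [0.002, 0.821, 0.572, 0.004]
contact_force: [-0.4, 0.7, -0.2]
width: 0.0309
```

```bash
python3 - <<'E'
from h import *
s,im=grab("wrist","w7"); print(s["position"],s["ee_rot"],s["clock"],s["contact_force"],s["width"],s["qpos"])
E
```

```text
[0.5038 0.1976 0.091 ] [0.0015 0.8206 0.5715 0.0037] 7.75 [-0.392   0.6775 -0.2242] 0.03093032186042216 [ 0.2453  0.3389  1.7928 -0.0003  1.0019  0.5995]
```

View pics/w7.png

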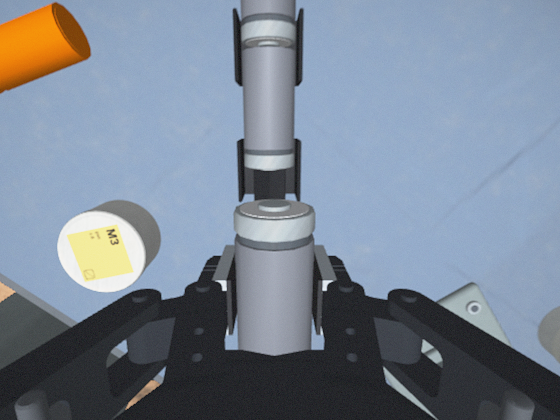

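drive_tool(
  targets=[0, 0, -10.6, 0, 0, 0, 0.1, 0, 0, -10.6, 0, 0, 0, 0.1, 0, 0, -10.6, 0, 0, 0, 0.1, 0, 0, -10.6, 0, 0, 0, 0.1, 0, 0, -10.6, 0, 0, 0, 0.1, 0, 0, -10.6, 0, 0, 0, 0.1, 0, 0, -10.6, 0, 0, 0, 0.1, 0, 0, -10.6, 0, 0, 0, 0.1, 0, 0, -10.6, 0, 0, 0, 0.1, 0, 0, -10.6, 0, 0, 0, 0.1, 0, 0, -10.6, 0, 0, 0, 0.1, 0, 0, -10.6, 0, 0, 0, 0.1],
)

```text
clock: 9.3
position: [0.4999, 0.1966, 0.0859]
ee_rot: [-0.002, -0.15, 0.989, -0.0]
contact_force: [-0.6, -0.7, -1.6]
width: 0.0307
```

drive_tool(
  targets=[0, 0, -10.6, 0, 0, 0, 0.1, 0, 0, -10.6, 0, 0, 0, 0.1, 0, 0, -10.6, 0, 0, 0, 0.1, 0, 0, -10.6, 0, 0, 0, 0.1, 0, 0, -10.4, 0, 0, 0, 0.1, 0, 0, 0, 0, 0, 0, 0.1, 0, 0, 0, 0, 0, 0, 0.1],
)

```text
clock: 10.18
position: [0.5006, 0.1968, 0.0866]
ee_rot: [-0.001, -0.57, 0.821, 0.0]
contact_force: [-0.5, 0.7, -1.2]
width: 0.0306
```

```bash
python3 - <<'E'
from h import *
s,im=grab("wrist","w8"); print(s["position"],s["ee_rot"],s["clock"],s["contact_force"],s["width"],s["qpos"])
print("yaw",np.rad2deg(2*np.arctan2(s["ee_rot"][2],s["ee_rot"][1])))
im2=get_image("scene")[:,:,::-1]; cv2.imwrite("pics/s8.png",cv2.resize(im2[180:310,150:330],None,fx=4,fy=4,interpolation=cv2.INTER_CUBIC))
plan(s["position"],Rq(s["ee_rot"]),[.5021,.1974,.0026],down(69.7+180),3)
E
```

```text
[0.5006 0.1968 0.0866] [-0.0007 -0.5705  0.8213  0.0002] 10.175 [-0.5141  0.7422 -1.169 ] 0.030569495410459935 [ 0.2453  0.344   1.798  -0.0002  1.0011 -2.5396]
yaw 249.56687756109315
0.02, -0.02, -0.04, -0.4, -0.4, 28, 
0.02, -0.02, -0.04, -0.4, -0.5, 28, 
0.02, -0.02, -0.04, -0.3, -0.4, 28, 
end [0.5021 0.1974 0.0026] [ 0.0075  0.0049 -0.0131]
```

View pics/w8.png

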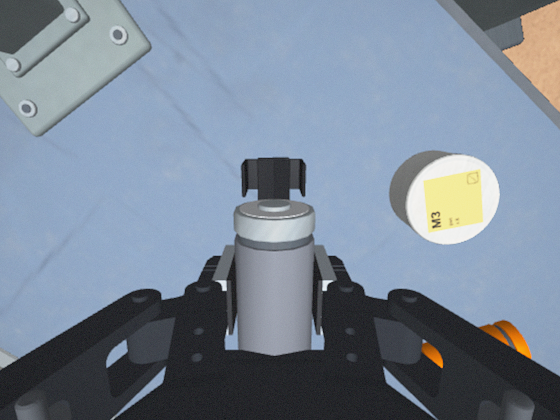

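View pics/s8.png

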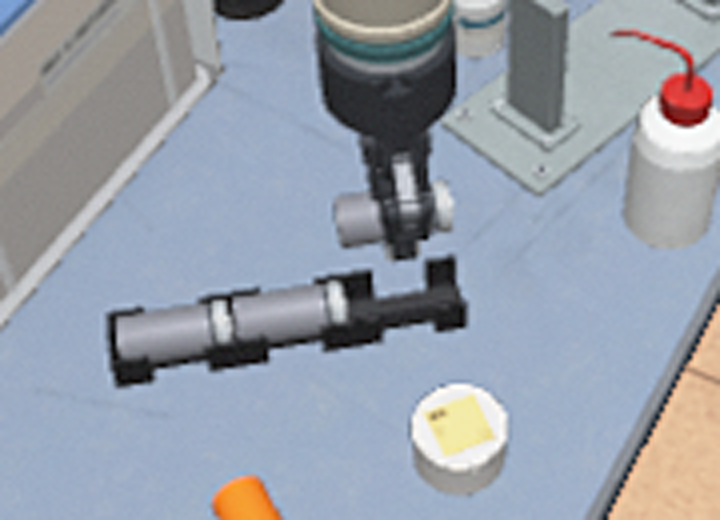

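drive_tool(
  targets=[0, 0, 0, -0.6, -1, 30, 0.1, 0, 0, 0, -0.5, 0, 30, 0.1, 0, 0, 0, 0, 0, 18, 0.1, 0, 0, 0, 0, 0, 5, 0.1, 0, 0, 0, 0, 0, 0, 0.1],
)

```text
clock: 10.9
position: [0.5031, 0.198, 0.0069]
ee_rot: [0.001, -0.571, 0.821, -0.0]
contact_force: [-5.0, -1.0, 17.7]
width: 0.0305
```

```bash
python3 - <<'E'
from h import *
s=get_state(); print(s["position"],s["ee_rot"],s["clock"],s["contact_force"],s["width"])
E
```

```text
[0.5031 0.198  0.0069] [ 0.0009 -0.571   0.821  -0.0003] 10.9 [-4.9879 -0.9574 17.6874] 0.030472431099864614
```

```bash
python3 - <<'E'
from h import *
s,im=grab("wrist","w9")
im2=get_image("scene")[:,:,::-1]; cv2.imwrite("pics/s9.png",cv2.resize(im2[180:310,150:330],None,fx=4,fy=4,interpolation=cv2.INTER_CUBIC))
s=get_state(); print(s["position"],s["ee_rot"],s["clock"],s["contact_force"],s["moment"])
E
```

```text
[0.5032 0.1979 0.0069] [ 0.0011 -0.571   0.821  -0.0004] 11.0 [-5.0377 -1.553  17.8682] [-0.1039  0.5934 -0.0378]
```

View pics/w9.png

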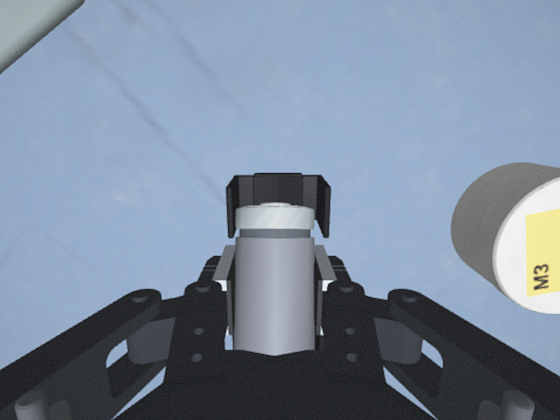

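View pics/s9.png

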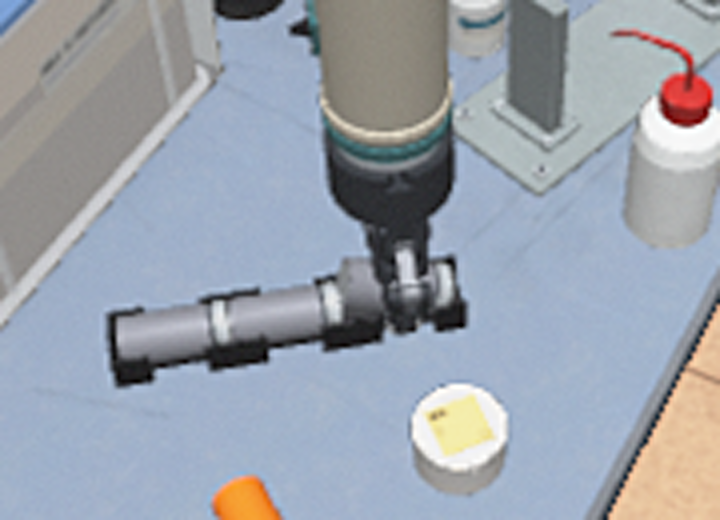

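drive_tool(
  targets=[0, 0, 0, 0, 1, -4, 0.1, 0, 0, 0, 0, 0.8, 0, 0.1, 0, 0, 0, 0, 0, 3, 0.1, 0, 0, 0, 0, 0, 1, 0.1, 0, 0, 0, 0, 0, 0, 0.1],
)

```text
clock: 11.62
position: [0.5021, 0.1987, 0.0053]
ee_rot: [0.001, -0.571, 0.821, -0.001]
contact_force: [0.4, -0.0, 6.2]
width: 0.0305
```

```bash
python3 - <<'E'
from h import *
s,im=grab("wrist","w10")
s=get_state(); print(s["position"],s["ee_rot"],s["clock"],s["contact_force"],s["moment"])
E
```

```text
[0.5021 0.1987 0.0051] [ 0.0013 -0.5714  0.8207 -0.0005] 11.675 [-0.062  -0.7005  7.4635] [-0.0594  0.0512 -0.0239]
```

View pics/w10.png

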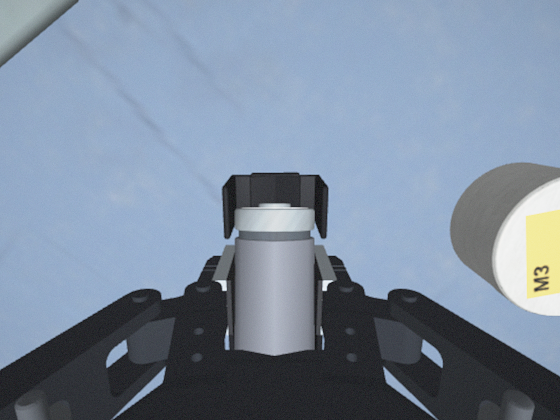

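drive_tool(
  targets=[0, 0, 0, 0, 0, 0, 0.3, 0, 0, 0, 0, 0, 0, 0.6, 0, 0, 0, 0, 0, 0, 1, 0, 0, 0, 0, 0, 0, 1, 0, 0, 0, 0, 0, -10, 1, 0, 0, 0, 0, 0, -40, 1, 0, 0, 0, 0, 0, -40, 1, 0, 0, 0, 0, 0, 0, 1],
)

```text
clock: 12.68
position: [0.5035, 0.1991, 0.0981]
ee_rot: [0.004, -0.572, 0.821, -0.001]
contact_force: [0.2, -0.1, 0.4]
width: 0.0854
```

```bash
python3 - <<'E'
from h import *
s,im=grab("wrist","w11")
s=get_state(); print(s["position"],s["ee_rot"],s["clock"],s["contact_force"],s["moment"])
plan(s["position"],Rq(s["ee_rot"]),[.5392,.2995,.09],down(69.9+.01),17)
E
```

```text
[0.5019 0.1986 0.0962] [ 0.0019 -0.5715  0.8206 -0.0008] 12.725 [0.0227 0.1497 0.1211] [-0.0154  0.0063 -0.0108]
0.01, 0.02, 10.58, -6.3, -0, 0.4, 
0.01, 0.02, 10.58, -6.2, 1.2, 0.4, 
0.01, 0.02, 10.58, -6, 2.3, 0.3, 
0.01, 0.02, 10.58, -5.3, 3.3, 0.4, 
0.01, 0.02, 10.58, -4.7, 4.2, 0.4, 
0.01, 0.02, 10.58, -3.8, 5.1, 0.3, 
0.01, 0.02, 10.58, -2.9, 5.7, 0.4, 
0.01, 0.02, 10.58, -1.7, 6, 0.4, 
0.01, 0.02, 10.58, -0.6, 6.3, 0.3, 
0.01, 0.02, 10.58, 0.6, 6.3, 0.4, 
0.01, 0.02, 10.58, 1.7, 6.1, 0.4, 
0.01, 0.02, 10.58, 2.8, 5.7, 0.3, 
0.01, 0.02, 10.58, 3.8, 5, 0.4, 
0.01, 0.02, 10.58, 4.7, 4.3, 0.3, 
0.01, 0.02, 10.58, 5.4, 3.3, 0.4, 
0.01, 0.02, 10.58, 5.9, 2.3, 0.4, 
0.01, 0.02, 10.58, 6.2, 1.2, 0.3, 
end [0.5392 0.2995 0.09  ] [-0.0187 -0.0212 -0.055 ]
```

View pics/w11.png

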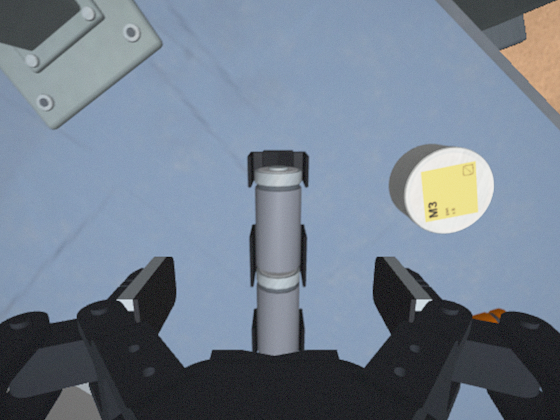

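drive_tool(
  targets=[0, 0, 10.6, -6.3, 0, 0.4, 1, 0, 0, 10.6, -6.2, 1.2, 0.4, 1, 0, 0, 10.6, -6, 2.3, 0.4, 1, 0, 0, 10.6, -5.3, 3.3, 0.4, 1, 0, 0, 10.6, -4.7, 4.2, 0.4, 1, 0, 0, 10.6, -3.8, 5.1, 0.4, 1, 0, 0, 10.6, -2.9, 5.7, 0.4, 1, 0, 0, 10.6, -1.7, 6, 0.4, 1, 0, 0, 10.6, -0.6, 6.3, 0.4, 1, 0, 0, 10.6, 0.6, 6.3, 0.4, 1, 0, 0, 10.6, 1.7, 6.1, 0.4, 1, 0, 0, 10.6, 2.8, 5.7, 0.4, 1],
)

```text
clock: 14.22
position: [0.5262, 0.2692, 0.0879]
ee_rot: [-0.001, 0.484, 0.875, -0.001]
contact_force: [-0.8, 0.5, -0.6]
width: 0.0851
```

drive_tool(
  targets=[0, 0, 10.6, 3.8, 5, 0.4, 1, 0, 0, 10.6, 4.7, 4.3, 0.4, 1, 0, 0, 10.6, 5.4, 3.3, 0.4, 1, 0, 0, 10.6, 5.9, 2.3, 0.4, 1, 0, 0, 10.3, 6.2, 1.2, 0.4, 1, 0, 0, 0, 0, 0, 0, 1, 0, 0, 0, 0, 0, 0, 1],
)

```text
clock: 15.1
position: [0.5377, 0.2987, 0.0867]
ee_rot: [-0.0, 0.819, 0.573, -0.001]
contact_force: [0.0, 0.2, -0.2]
width: 0.0854
```

```bash
python3 - <<'E'
from h import *
s,im=grab("wrist","w12")
print(s["position"],s["ee_rot"],s["clock"],s["contact_force"],s["qpos"])
print("yaw",np.rad2deg(2*np.arctan2(s["ee_rot"][2],s["ee_rot"][1])))
hsv=cv2.cvtColor(im,cv2.COLOR_BGR2HSV); dk=hsv[:,:,2]<70
P=[]
for v in range(90,275,4):
    xs=np.where(dk[v,215:330])[0]+215
    if len(xs)>3:
        a=onz("wrist",(xs.min()-.5,v),.028,s);b=onz("wrist",(xs.max()+.5,v),.028,s); m=(a+b)/2
        P.append([v,xs.min(),xs.max(),1000*np.linalg.norm(a-b),m[0],m[1]])
P=np.array(P);print(P)
E
```

```text
[0.5377 0.2987 0.0867] [-0.0001  0.8193  0.5733 -0.001 ] 15.1 [ 0.0381  0.1708 -0.1788] [ 0.3941  0.4444  1.6244 -0.0002  1.0748  0.7439]
yaw 69.96116309170083
[[ 98.     242.     308.      38.8625   0.5648   0.3703]
 [102.     242.     308.      38.98     0.564    0.3682]
 [106.     242.     308.      39.0982   0.5633   0.3662]
 [110.     242.     308.      39.2171   0.5625   0.3641]
 [114.     242.     308.      39.3367   0.5618   0.3619]
 [118.     243.     308.      38.868    0.5613   0.3597]
 [122.     243.     308.      38.9873   0.5605   0.3576]
 [126.     243.     308.      39.1073   0.5597   0.3554]
 [130.     243.     307.      38.6338   0.5586   0.3533]
 [134.     243.     307.      38.7535   0.5578   0.3511]
 [190.     247.     303.      35.5244   0.5462   0.3191]
 [194.     245.     305.      38.1408   0.5453   0.3167]
 [198.     244.     306.      39.5197   0.5444   0.3143]
 [202.     245.     305.      38.3902   0.5436   0.3118]
 [206.     245.     305.      38.5162   0.5427   0.3094]
 [210.     245.     305.      38.6429   0.5418   0.3069]
 [214.     245.     305.      38.7705   0.5409   0.3044]
 [218.     245.     305.      38.899    0.54     0.3019]
 [222.     245.     305.      39.0283   0.539    0.2994]
 [226.     245.     305.      39.1585   0.5381   0.2969]
 [230.     245.     305.      39.2895   0.5372   0.2943]
 [234.     245.     305.      39.4214   0.5363   0.2918]
 [238.     245.     304.      38.9059   0.535    0.2893]
 [242.     246.     304.      38.3867   0.5344   0.2866]
 [246.     246.     304.      38.5169   0.5334   0.284 ]
 [250.     246.     304.      38.648    0.5325   0.2813]]
```

View pics/w12.png

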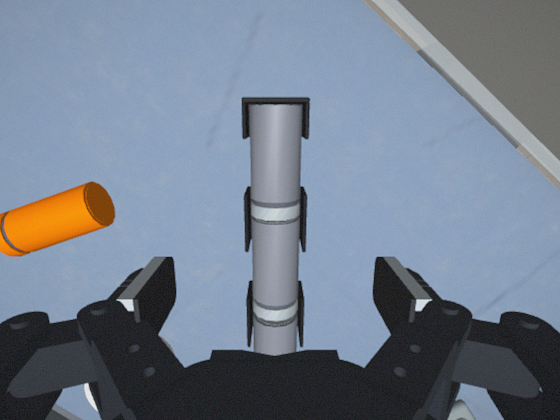

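drive_tool(
  targets=[0, 0, 0, 2, 1, 40, 1, 0, 0, 0, 0, 0, 35, 1, 0, 0, 0, 0, 0, 10, 1, 0, 0, 0, 0, 0, 0, 0.6, 0, 0, 0, 0, 0, 0, 0.3, 0, 0, 0, 0, 0, 0, 0.1, 0, 0, 0, 0, 0, 0, 0.1, 0, 0, 0, 0, 0, 0, 0.1],
  grip_force=100,
)

```text
clock: 16.15
position: [0.5411, 0.3012, 0.0043]
ee_rot: [0.0, 0.82, 0.572, 0.002]
contact_force: [-0.6, -0.1, 6.2]
width: 0.0382
```

```bash
cat >> h.py <<'E'
H=np.array([.5885,.0605,.157]); YT=103.
u=np.array([np.cos(np.deg2rad(YT)),np.sin(np.deg2rad(YT)),0]); up=np.array([0,0,1.])
xt=np.cos(.42)*u+np.sin(.42)*up; zt=-np.sin(.42)*u+np.cos(.42)*up
def tcp_for(edge,tilt,zg):  # edge: world point of underside mid at mouth end (carrier x=112.5); zg: TCP height above underside
    R=down(YT,tilt); loc=np.array([-.149,0,zg]); return edge-R.apply(loc),R
E
python3 - <<'E'
from h import *
s=get_state(); print(s["position"],s["ee_rot"],s["contact_force"],s["width"])
zg=s["position"][2]
E0=H+.004*xt+.0066*zt; print("edge",E0)
for t in (0,8,16,24.06): print(t,tcp_for(E0,t,zg)[0])
E
```

```text
[0.5411 0.3012 0.0043] [0.0003 0.8201 0.5722 0.0016] [-0.5882 -0.0671  6.2247] 0.03816047773574804
edge [0.5883 0.0614 0.1647]
0 [0.5548 0.2066 0.169 ]
8 [0.5552 0.2046 0.1897]
16 [0.5563 0.1998 0.2099]
24.06 [0.5581 0.1923 0.2293]
```

drive_tool(
  targets=[0, 0, 0, 0, 0, -5, 0.1, 0, 0, 0, 0, 0, -15, 0.1, 0, 0, -3.3, 0, 0, -16, 0.1, 0, 0, -3.3, 0, 0, -16, 0.1, 0, 0, -3.3, 0, 0, -16, 0.1, 0, 0, -3.3, 0, 0, -16, 0.1, 0, 0, -3.3, 0, 0, -16, 0.1, 0, 0, -3.3, 0, 0, -16, 0.1, 0, 0, -3.3, 0, 0, -16, 0.1, 0, 0, -3.3, 0, 0, -16, 0.1, 0, 0, -3.3, 0, 0, -16, 0.1, 0, 0, -3.3, 0, 0, -10, 0.1],
)

```text
clock: 17.65
position: [0.5396, 0.3006, 0.1776]
ee_rot: [-0.0, 0.623, 0.782, 0.0]
contact_force: [0.0, 0.2, -4.1]
width: 0.0379
```

```bash
python3 - <<'E'
from h import *
s=get_state(); print(s["position"],s["ee_rot"],s["contact_force"],s["moment"],s["width"],s["qpos"],s["clock"])
print("yaw",np.rad2deg(2*np.arctan2(s["ee_rot"][2],s["ee_rot"][1])))
g=tcp_for(H+.05*u+.004*xt+.0066*zt+.008*up,0,.0043)[0]
plan(s["position"],Rq(s["ee_rot"]),g,down(103),6)
print(g)
im=get_image("scene")[:,:,::-1]; cv2.imwrite("pics/s13.png",cv2.resize(im[120:310,130:370],None,fx=3.2,fy=3.2,interpolation=cv2.INTER_CUBIC))
E
```

```text
[0.5396 0.3006 0.1776] [-0.      0.623   0.7822  0.0001] [ 0.0326  0.1554 -4.0842] [ 0.2159  0.0245 -0.0354] 0.037887541080860856 [0.3956 0.372  1.4967 0.0001 1.2727 0.1699] 17.65
yaw 102.92784369828497
0, -0, -0.01, -7.5, -1.1, 0.1, 
0, -0, -0.01, -7.5, -1, 0.1, 
0, -0, -0.01, -7.5, -1.1, 0.1, 
0, -0, -0.01, -7.5, -1, 0.1, 
0, -0, -0.01, -7.5, -1.1, 0.1, 
0, -0, -0.01, -7.5, -1, 0.1, 
end [0.5435 0.2553 0.177 ] [ 0.0082 -0.0088 -0.0122]
[0.5435 0.2553 0.177 ]
```

View pics/s13.png

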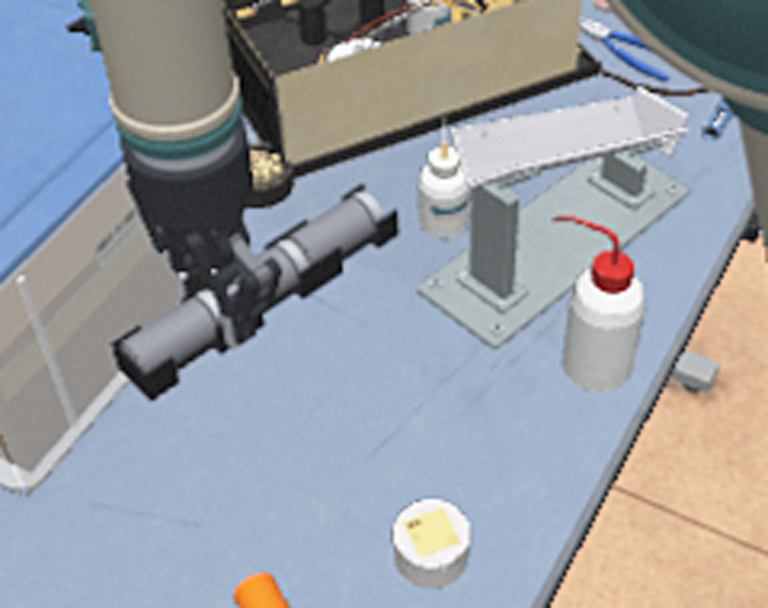

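drive_tool(
  targets=[0, 0, 0, -5, -1, 0, 0.1, 0, 0, 0, -8, -1, 0, 0.1, 0, 0, 0, -10, -1, 0, 0.1, 0, 0, 0, -9, -1, 0, 0.1, 0, 0, 0, -7, -1, 0, 0.1, 0, 0, 0, -4, -1, 0, 0.1, 0, 0, 0, -2, 0, 0, 0.1, 0, 0, 0, 0, 0, 0, 0.1],
)

```text
clock: 18.7
position: [0.5441, 0.2555, 0.1765]
ee_rot: [0.0, 0.624, 0.782, 0.0]
contact_force: [-0.3, 0.6, -4.8]
width: 0.0384
```

```bash
python3 - <<'E'
from h import *
s=get_state(); print(s["position"],s["ee_rot"],s["contact_force"],s["moment"],s["width"],s["clock"])
t=get_image("top")[:,:,::-1].copy(); cv2.imwrite("pics/t14.png",t); sc=get_image("scene")[:,:,::-1].copy(); cv2.imwrite("pics/s14.png",sc)
cv2.imwrite("pics/t14c.png",cv2.resize(t[130:230,230:410],None,fx=4.4,fy=4.4,interpolation=cv2.INTER_CUBIC))
cv2.imwrite("pics/s14c.png",cv2.resize(sc[120:270,180:370],None,fx=4,fy=4,interpolation=cv2.INTER_CUBIC))
# predicted mouth corners (underside end, top of walls)
R=Rq(s["ee_rot"])
for z in (.0043-.028,.0043):
  for y in (-.02,.02):
    p=s["position"]+R.apply([-.149,y,z]); print(p,"top",proj("top",p),"crop",(proj("top",p)-[230,130])*4.4,"scene crop",(proj("scene",p)-[180,120])*4)
print("H",(proj("top",H)-[230,130])*4.4,(proj("scene",H)-[180,120])*4)
E
```

```text
[0.5441 0.2555 0.1765] [0.     0.6238 0.7816 0.0001] [-0.3193  0.6194 -4.8103] [0.2198 0.0605 0.0138] 0.03840187558098218 18.7
[0.5577 0.1057 0.2002] top [286.9758 191.1526] crop [250.6936 269.0716] scene crop [353.2717 228.8978]
[0.5967 0.1146 0.2002] top [283.4127 176.5191] crop [235.0159 204.6842] scene crop [307.6267 196.887 ]
[0.5577 0.1057 0.1722] top [287.0412 192.7779] crop [250.9814 276.2229] scene crop [353.3063 262.0947]
[0.5967 0.1146 0.1722] top [283.5543 178.4521] crop [235.6387 213.189 ] scene crop [308.6263 230.1274]
H [323.9029 229.5246] [387.9563 224.4435]
```

View pics/t14c.png

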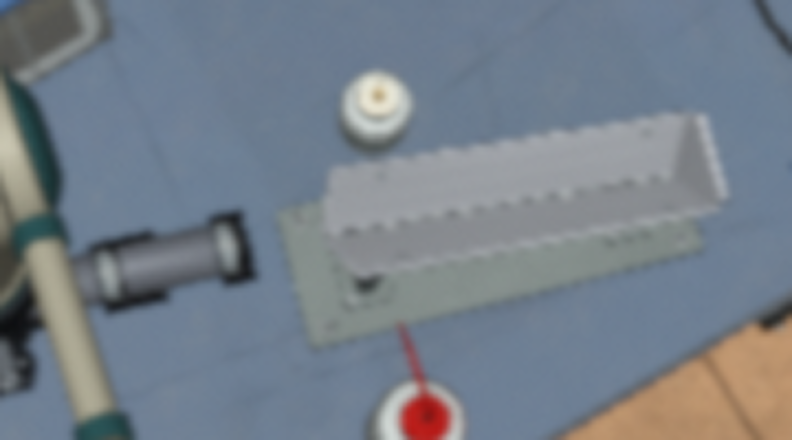

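View pics/s14c.png

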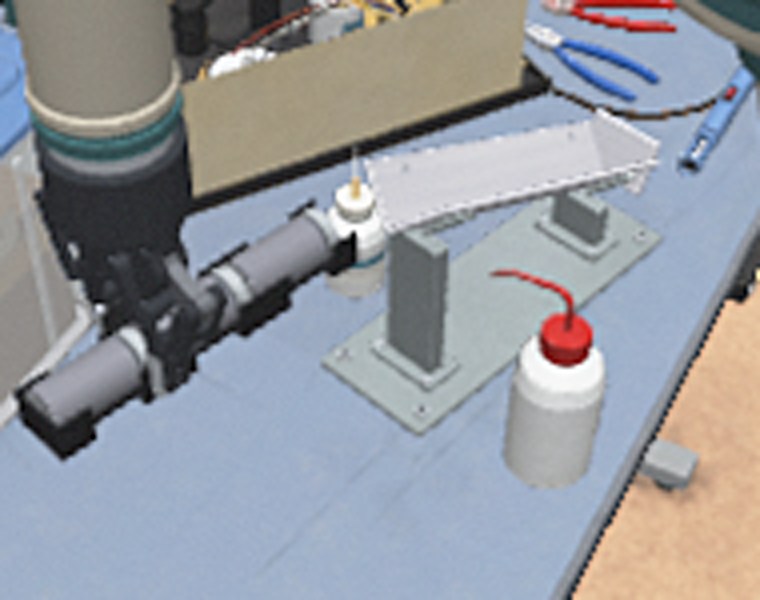

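```bash
python3 - <<'E'
from h import *
v=np.cross(zt,xt)  # level across
for sg in (-1,1):
    p=H+.0325*zt+sg*.0325*v; print("top corner",p,(proj("scene",p)-[180,120])*4,(proj("top",p)-[230,130])*4.4)
for nm in ("H",): print((proj("scene",H)-[180,120])*4)
S=H-.268*xt
for sg in (-1,1):
    p=S+.044*zt+sg*.03*v; print("stop corner",p,(proj("scene",p)-[180,120])*4,(proj("top",p)-[230,130])*4.4)
im=cv2.imread("pics/s14.png"); cv2.imwrite("pics/s14d.png",cv2.resize(im[155:190,245:295],None,fx=14,fy=14,interpolation=cv2.INTER_CUBIC))
E
```

```text
top corner [0.6231 0.0549 0.1867] [367.0788 156.1622] [333.5803 164.3356]
top corner [0.5598 0.0403 0.1867] [440.6734 204.8665] [359.7524 267.5663]
[387.9563 224.4435]
stop corner [ 0.6768 -0.1887  0.0879] [598.394  106.2629] [700.7313 109.1837]
stop corner [ 0.6184 -0.2022  0.0879] [660.5452 142.5442] [725.0261 197.0947]
```

View pics/s14d.png

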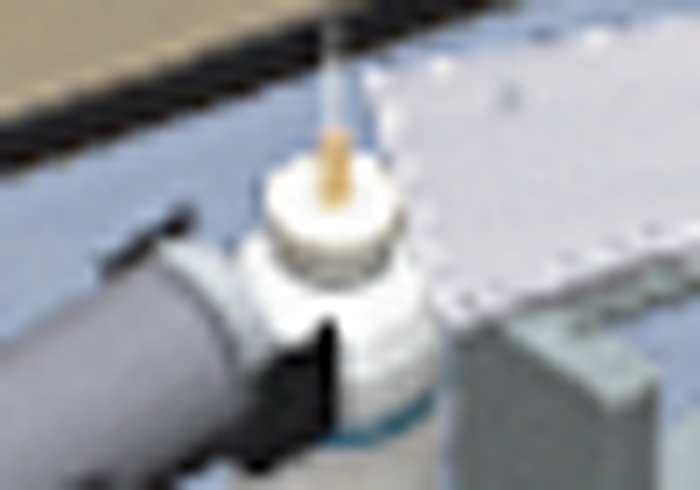

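```bash
python3 - <<'E'
from h import *
s=get_state(); print(s["position"])
E0=H+.004*xt+.0066*zt
g,R=tcp_for(E0,0,.0043)
p,R=plan(s["position"],Rq(s["ee_rot"]),g,down(103),6)
for t in (6,15,24.06):
    g2,R2=tcp_for(E0,t,.0043); p,R=plan(p,R,g2,R2,1)
E
```

```text
[0.5441 0.2557 0.1765]
0, -0, -0.03, -8.4, -0.1, 1.3, 
0, -0, -0.03, -8.3, -0.1, 1.2, 
0, -0, -0.03, -8.4, -0.1, 1.3, 
0, -0, -0.03, -8.4, -0, 1.2, 
0, -0, -0.03, -8.3, -0.1, 1.3, 
0, -0, -0.03, -8.4, -0.1, 1.2, 
end [0.5548 0.2066 0.169 ] [ 0.005  -0.0078  0.0076]
0, 5.99, 0.01, -1.3, -0, -15.5, 
end [0.5551 0.2054 0.1845] [ 0.0047  0.0022 -0.0019]
0, 9, -0, -2.5, -0, -23.3, 
end [0.5562 0.2006 0.2074] [ 0.0049  0.0022 -0.0011]
0, 9.06, -0, -2.5, -0, -23.4, 
end [0.5581 0.1923 0.2293] [ 0.005   0.0022 -0.0004]
```

drive_tool(
  targets=[0, 0, 0, -5, 0, 0, 0.1, 0, 0, 0, -9, 0, 1, 0.1, 0, 0, 0, -11, 0, 1.5, 0.1, 0, 0, 0, -10, 0, 2, 0.1, 0, 0, 0, -8, 0, 2, 0.1, 0, 0, 0, -5, 0, 1, 0.1, 0, 0, 0, -2, 0, 0, 0.1, 0, 0, 0, 0, 0, 0, 0.1],
)

```text
clock: 19.8
position: [0.5548, 0.2078, 0.1692]
ee_rot: [-0.001, 0.624, 0.782, 0.001]
contact_force: [-1.7, 5.1, -3.3]
width: 0.0382
```

```bash
python3 - <<'E'
from h import *
s=get_state(); print(s["position"],s["ee_rot"],s["contact_force"],s["moment"],s["width"],s["clock"])
sc=get_image("scene")[:,:,::-1].copy(); cv2.imwrite("pics/s15.png",sc)
t=get_image("top")[:,:,::-1].copy(); cv2.imwrite("pics/t15.png",t)
cv2.imwrite("pics/s15c.png",np.hstack([cv2.resize(sc[145:200,240:300],(390,357),interpolation=cv2.INTER_CUBIC),cv2.resize(t[155:210,275:335],(390,357),interpolation=cv2.INTER_CUBIC)]))
R=Rq(s["ee_rot"])
for y in (-.02,.02):
    p=s["position"]+R.apply([-.149,y,.0043]); print(p)
e=s["position"]+R.apply([-.149,0,.0043])-H; print("rel trough",e@xt,e@zt,e@np.cross(zt,xt))
E
```

```text
[0.5548 0.2078 0.1692] [-0.0008  0.6239  0.7815  0.0008] [-1.704   5.0878 -3.2726] [ 0.8204  0.2624 -0.0845] 0.038195423063928945 19.8
[0.5683 0.0581 0.1646]
[0.6074 0.067  0.1646]
rel trough 0.005064109530755571 0.0060759016879493935 0.00017265718129258007
```

View pics/s15c.png

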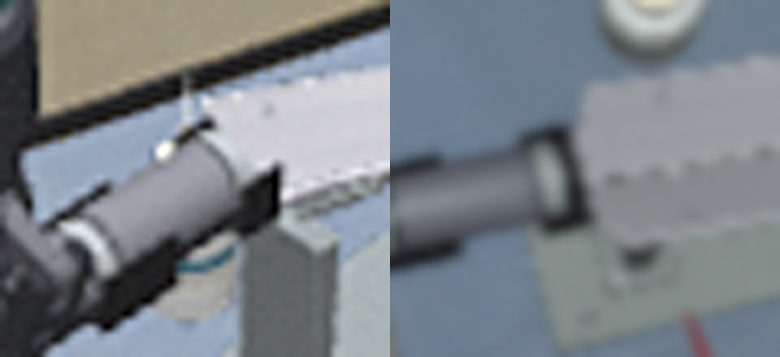

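drive_tool(
  targets=[0, 0, 0, 3, 0, -1.5, 0.1, 0, 0, 0, 2, 0, -1, 0.1, 0, 0, 0, 0, 0, 0, 0.1],
)

```text
clock: 20.27
position: [0.5543, 0.2113, 0.1715]
ee_rot: [0.0, 0.624, 0.782, -0.0]
contact_force: [0.2, 0.6, -4.3]
width: 0.0382
```

```bash
python3 - <<'E'
from h import *
s=get_state(); print(s["position"],s["ee_rot"],s["contact_force"],s["moment"],s["width"],s["clock"])
R=Rq(s["ee_rot"])
e=s["position"]+R.apply([-.149,0,.0043])-H; print("rel trough",e@xt,e@zt,e@np.cross(zt,xt))
E
```

```text
[0.5543 0.2113 0.1715] [ 0.0004  0.6236  0.7817 -0.0002] [ 0.1653  0.5751 -4.3252] [0.2042 0.0062 0.0312] 0.038155061975539896 20.275
rel trough 0.00938477049464759 0.007128402771091129 -0.00013199478231007398
```

drive_tool(
  targets=[0, 6, 0, -1.3, 0, -15.5, 0.1, 0, 9, 0, -2.5, 0, -23.3, 0.1, 0, 9, 0, -2.5, 0, -23.3, 0.1, 0, 0, 0, 0, 0, 0, 0.1, 0, 0, 0, 0, 0, 0, 0.1, 0, 0, 0, 0, 0, 0, 0.1, 0, 0, 0, 0, 0, 0, 0.1, 0, 0, 0, 0, 0, 0, 0.1, 0, 0, 0, 0, 0, 0, 0.1],
)

```text
clock: 21.4
position: [0.5572, 0.1976, 0.2318]
ee_rot: [-0.162, 0.61, 0.765, 0.13]
contact_force: [-0.6, 0.6, -1.7]
width: 0.0385
```

```bash
python3 - <<'E'
from h import *
s=get_state(); print(s["position"],s["ee_rot"],s["contact_force"],s["moment"],s["width"],s["clock"])
sc=get_image("scene")[:,:,::-1].copy(); cv2.imwrite("pics/s16.png",sc)
cv2.imwrite("pics/s16c.png",cv2.resize(sc[110:260,190:370],None,fx=4,fy=4,interpolation=cv2.INTER_CUBIC))
t=get_image("top")[:,:,::-1].copy(); cv2.imwrite("pics/t16.png",t)
cv2.imwrite("pics/t16c.png",cv2.resize(t[130:230,230:410],None,fx=4.4,fy=4.4,interpolation=cv2.INTER_CUBIC))
E
```

```text
[0.5572 0.1976 0.2318] [-0.1623  0.6099  0.7648  0.1296] [-0.5991  0.6012 -1.7279] [-0.2605 -0.1133 -0.0469] 0.038455856474037035 21.4
```

View pics/s16c.png

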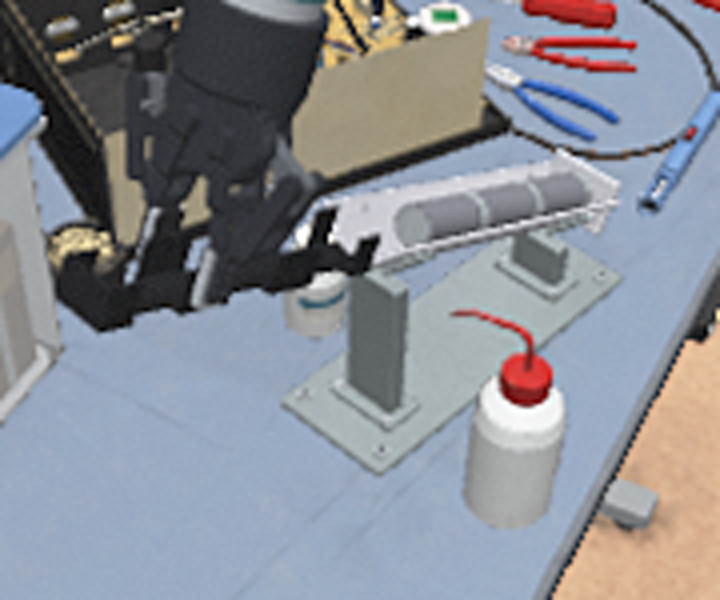

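View pics/t16c.png

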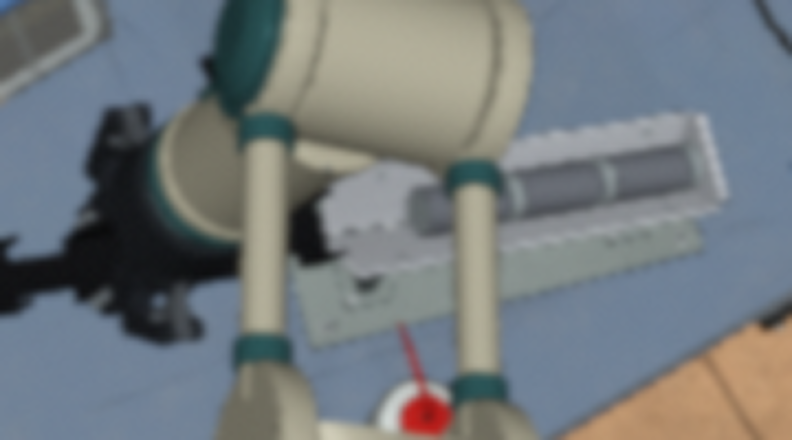

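```bash
python3 - <<'E'
from h import *
s=get_state()
R=Rq(s["ee_rot"]); p=s["position"]+R.apply([.06,0,0])
p,R=plan(p,R,[.54,.30,.14],down(103),4)
plan(p,R,[.54,.30,.012],down(103),4)
E
```

```text
0.01, -6, -0.04, -0.6, 1.5, 31.5, 
0.01, -6, -0.04, 2.7, 1.5, 31.4, 
0.01, -6, -0.04, 6, 1.5, 31, 
0.01, -6, -0.04, 9.1, 1.5, 30.2, 
end [0.5401 0.3    0.1399] [ 0.0021  0.0164 -0.0042]
0, 0, -0, 0, -0, 32, 
0, 0, -0, 0, -0, 32, 
0, 0, -0, 0, -0, 32, 
0, 0, -0, 0.1, -0.1, 31.9, 
end [0.5399 0.3    0.012 ] [ 0.0021  0.0164 -0.0042]
```

drive_tool(
  targets=[0, 0, 0, 15, 0, -5, 0.1, 0, 0, 0, 20, 0, -5, 0.1, 0, 0, 0, 25, 0, 0, 0.1, 0, -6, 0, -0.6, 1.5, 33, 0.1, 0, -6, 0, 2.7, 1.5, 33, 0.1, 0, -6, 0, 6, 1.5, 33, 0.1, 0, -6, 0, 9, 1.5, 32, 0.1, 0, 0, 0, 0, 0, 32, 0.1, 0, 0, 0, 0, 0, 32, 0.1, 0, 0, 0, 0, 0, 32, 0.1, 0, 0, 0, 0, 0, 15, 0.1, 0, 0, 0, 0, 0, 0, 0.1],
)

```text
clock: 23.0
position: [0.5402, 0.298, 0.0312]
ee_rot: [-0.0, 0.624, 0.782, -0.0]
contact_force: [-0.3, -0.3, -0.8]
width: 0.0381
```

```bash
python3 - <<'E'
from h import *
s,im=grab("wrist","w17"); print(s["position"],s["ee_rot"],s["contact_force"],s["moment"],s["width"],s["clock"])
sc=get_image("scene")[:,:,::-1].copy(); cv2.imwrite("pics/s17c.png",cv2.resize(sc[110:310,130:370],None,fx=3.2,fy=3,interpolation=cv2.INTER_CUBIC))
E
```

```text
[0.5402 0.298  0.0312] [-0.0005  0.6237  0.7816 -0.0004] [-0.347  -0.3426 -0.8076] [ 0.0985 -0.0029  0.0075] 0.038088442903096056 23.0
```

View pics/s17c.png

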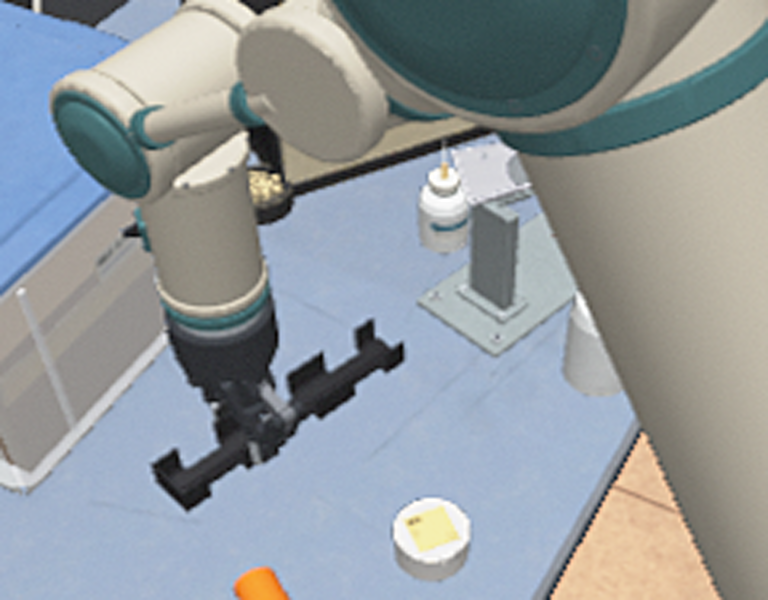

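drive_tool(
  targets=[0, 0, 0, 0, 0, 15, 0.1, 0, 0, 0, 0, 0, 9, 0.1, 0, 0, 0, 0, 0, 2, 0.1, 0, 0, 0, 0, 0, 1, 0.1, 0, 0, 0, 0, 0, 0, 0.1],
)

```text
clock: 23.72
position: [0.5409, 0.2975, 0.0046]
ee_rot: [0.0, 0.624, 0.782, 0.0]
contact_force: [-1.1, 0.5, -1.5]
width: 0.0378
```

drive_tool(
  targets=[0, 0, 0, 0, 0, 1.2, 0.1, 0, 0, 0, 0, 0, 0.8, 0.1, 0, 0, 0, 0, 0, 0, 0.15, 0, 0, 0, 0, 0, 0, 0.6, 0, 0, 0, 0, 0, 0, 1, 0, 0, 0, 0, 0, 0, 1, 0, 0, 0, 0, 0, -10, 1, 0, 0, 0, 0, 0, -40, 1, 0, 0, 0, 0, 0, -60, 1, 0, 0, 0, 0, 0, -60, 1, 0, 0, 0, 0, 0, -60, 1, 0, 0, 0, 0, 0, 0, 1],
)

```text
clock: 25.22
position: [0.5436, 0.2987, 0.2394]
ee_rot: [0.003, 0.624, 0.782, 0.006]
contact_force: [1.0, -0.7, -0.3]
width: 0.0852
```

```bash
python3 - <<'E'
from h import *
s,im=grab("wrist","w18"); print(s["position"],s["ee_rot"],s["contact_force"],s["width"],s["clock"])
sc=get_image("scene")[:,:,::-1].copy(); cv2.imwrite("pics/s18c.png",cv2.resize(sc[110:310,130:370],None,fx=3.2,fy=3,interpolation=cv2.INTER_CUBIC))
t=get_image("top")[:,:,::-1].copy(); cv2.imwrite("pics/t18.png",t)
cv2.imwrite("pics/t18c.png",cv2.resize(t[130:260,190:410],None,fx=3.6,fy=3.6,interpolation=cv2.INTER_CUBIC))
E
```

```text
[0.5436 0.2987 0.2394] [0.0032 0.6237 0.7816 0.0058] [ 0.99   -0.6864 -0.251 ] 0.0852355882539893 25.225
```

View pics/s18c.png

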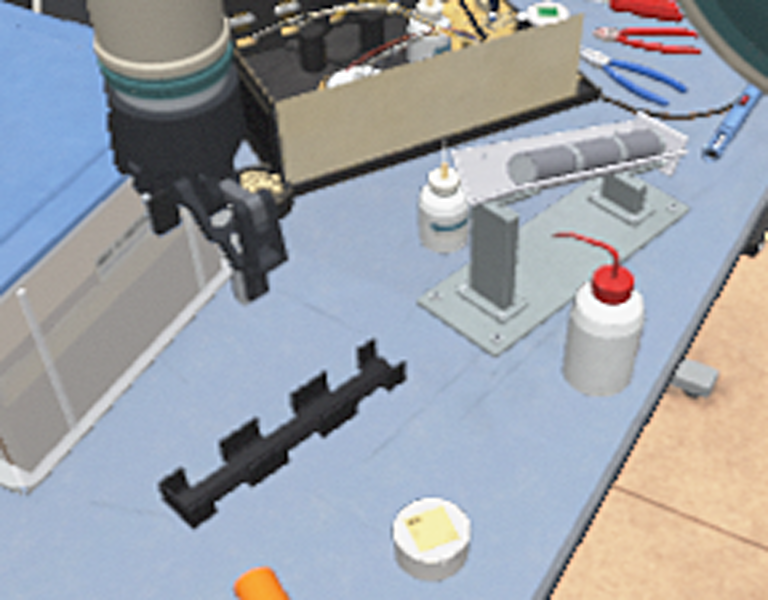

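View pics/t18c.png

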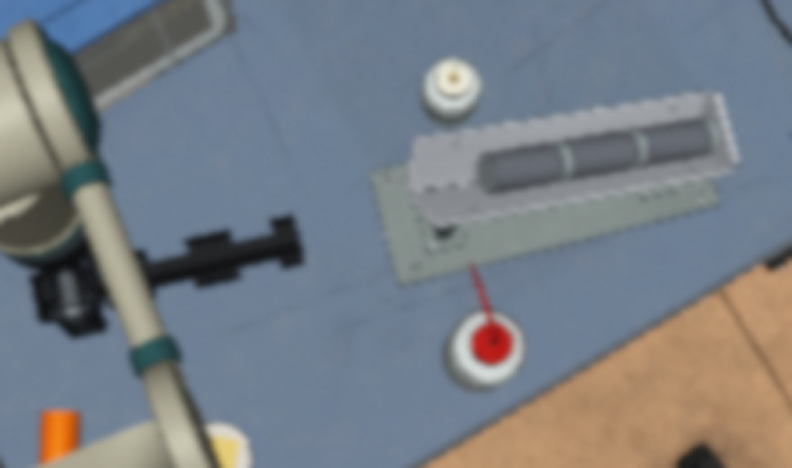

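View pics/w18.png

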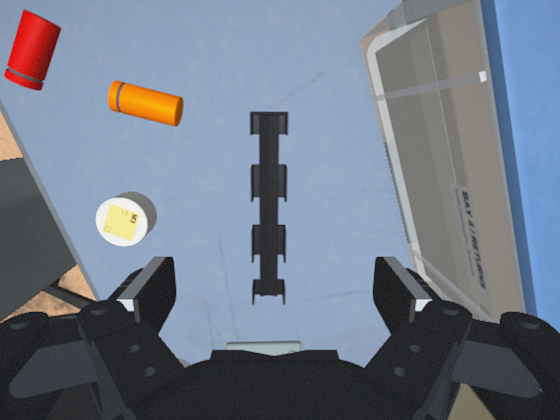

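```bash
python3 - <<'E'
from h import *
for x in (0,.070,.081,.140,.151,.210):
    p=H+(x-.268)*xt+.0386*zt; print(x,(proj("top",p)-[190,130])*3.6,(proj("scene",p)-[130,110])*[3.2,3])
s=get_state(); plan(s["position"],Rq(s["ee_rot"]),[.57,.05,.42],down(87),8)
E
```

```text
0 [723.2743 127.143 ] [661.1581 127.9137]
0.07 [651.6571 138.7279] [621.1125 134.9244]
0.081 [640.1199 140.5941] [614.4834 136.085 ]
0.14 [576.8688 150.8257] [577.2192 142.6088]
0.151 [564.8142 152.7756] [569.9353 143.884 ]
0.21 [498.694  163.4713] [528.8956 151.0688]
-0.01, 0, 1.98, -31, -3.2, -23.5, 
-0.01, 0, 1.98, -31, -2.2, -23.5, 
-0.01, 0, 1.98, -31.1, -1, -23.5, 
-0.01, 0, 1.98, -31.2, -0, -23.5, 
-0.01, 0, 1.98, -31.1, 1, -23.5, 
-0.01, 0, 1.98, -31, 2.2, -23.5, 
-0.01, 0, 1.98, -31, 3.3, -23.4, 
-0.01, 0, 1.98, -30.8, 4.3, -23.5, 
end [0.57 0.05 0.42] [ 0.0229  0.0225 -0.0245]
```

drive_tool(
  targets=[0, 0, 2, -31, -3, -23, 1, 0, 0, 2, -31, -2, -23, 1, 0, 0, 2, -31, -1, -23, 1, 0, 0, 2, -31, 0, -23, 1, 0, 0, 2, -31, 1, -23, 1, 0, 0, 2, -31, 2, -23, 1, 0, 0, 2, -31, 3, -23, 1, 0, 0, 2, -31, 4, -23, 1, 0, 0, 0, 0, 0, 0, 1, 0, 0, 0, 0, 0, 0, 1],
)

```text
clock: 26.62
position: [0.5694, 0.0509, 0.4144]
ee_rot: [-0.002, 0.726, 0.687, -0.001]
contact_force: [0.3, -0.7, -0.4]
width: 0.0855
```

```bash
python3 - <<'E'
from h import *
s,im=grab("wrist","w19"); print(s["position"],s["ee_rot"],s["contact_force"],s["width"],s["clock"])
cv2.imwrite("pics/w19c.png",cv2.resize(im[110:330,190:390],None,fx=2.7,fy=2.7,interpolation=cv2.INTER_CUBIC))
for x in (0,.07,.140,.210):
    p=H+(x-.268)*xt+.0386*zt; print(x,(proj("wrist",p,s)-[190,110])*2.7)
E
```

```text
[0.5694 0.0509 0.4144] [-0.0016  0.7264  0.6873 -0.0011] [ 0.2543 -0.6721 -0.4338] 0.08553829302289782 26.625
0 [379.3087 546.678 ]
0.07 [360.4406 477.989 ]
0.14 [337.9289 396.0355]
0.21 [310.6054 296.5649]
```

View pics/w19c.png

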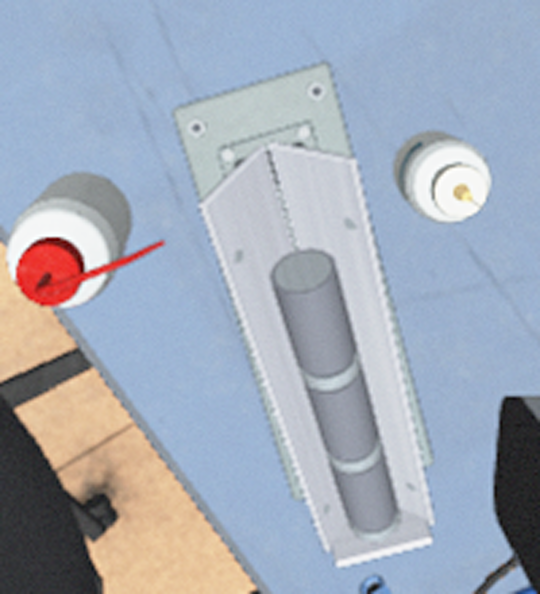

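```bash
python3 - <<'E'
from h import *
s,im=load("w19"); cv2.imwrite("pics/w19d.png",cv2.resize(im[265:330,295:360],None,fx=9,fy=9,interpolation=cv2.INTER_CUBIC))
E
```

```text
(no output)
```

View pics/w19d.png

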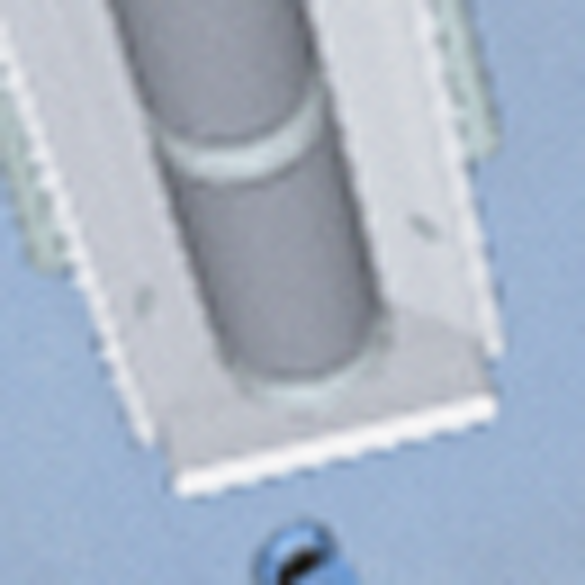

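The front cell's collar sits right against the stop at about (310,388) in the crop. All the buttons point down, the row is closed up, and the robot touches nothing.

```bash
python3 -c "
from rig import *
s=get_state();print(s['clock'],s['contact_force'],s['qd']);print(sign_off())"
```

```text
26.675 [ 0.37348186  0.10526446 -0.42817561] [ 0.01000137 -0.00435394 -0.00199629 -0.00234133  0.00152441  0.00095567]
the job is handed in; nothing more can be done
None
```

The job is handed in at 26.7 s of the 67 s allowed; `sign_off` reported no verdict.

**What I did**
- The wrong-way cell was the one at the carrier's mouth. The last joint could not turn it 180° where the carrier stood, so I first shifted and turned the loaded carrier by about 18°.
- I took the cell out, turned it end for end and put it back. Then I tipped the carrier to 24° at the trough head, and all three cells slid down.
- I set the empty carrier down on the bench, let go and moved the arm clear.

**Last checks**
- **Row:** the pictures show three cells in one closed-up row. Each collar is towards the stop, and the front collar is at the stop.
- **Carrier:** it stands level and empty on the bench by eye; I did not measure its angle or height.
- **Bystanders:** the bottles and the tin look to be where they were, judged by eye.
- **Robot:** it touches nothing, and the measured force is about 0.5 N, which is noise.

**What disagreed**
- **Putting the cell back:** the first try rode on a carrier wall at about 18 N. I lifted it, shifted it by about 2 mm and seated it properly.
- **Trough head:** the carrier's mouth touched something there, most likely the trough's end, at about 5 N. I backed off before tipping.
- **Row position:** in the last wrist view, all the seams lie about 2 mm up-slope of my prediction. The trough head seemed off the same way on contact, so I put this down to measurement error rather than a gap at the stop.

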